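Turn the washed lid over and close the food pan

TASK

The white pan lid came out of the washer upside down and is lying on the drainer. Turn it over, the slotted lid stand may help you to change your grip, and gently put it right way up on the rectangular steel food pan so that it sits fully seated and level. Leave the pan standing about where it is and do not disturb the pot, mug and spoon.

Things in the scene. Friction and masses are not known exactly. Their poses are not given: they have to be found in the camera images.
- lid: White plastic pan lid, 0.25 kg: plate 108 (x) by 176 (y) mm, z = 0 to 8 mm; plug 76 by 144 mm on its underside, z = 0 to -10 mm (last 4 mm 70 by 138). A grip tab sticks out of one long edge to -x. Origin: centre of the plate's underside, which rests on the pan's flange. z points out of the top face, so down at the start, when it lies upside down on the drainer.
- lid_tab (a point): Centre of the lid's grip tab, axes as the lid's. Tab: 40 mm long (lid x = -54 to -94 mm), 30 mm wide (y), 12 mm thick (lid z = 0 to 12 mm). It can be gripped across its 30 mm width with the fingers tilted either way.
- drainer: Fixed grey plastic grid, 98 (x) by 198 (y) by 30 mm high, on the bench; the lid starts on it. Origin: centre of its underside, z up. The lid's tab overhangs on the -x side, 26 to 38 mm above the bench.
- stand: Fixed lid stand: steel base 110 (x) by 210 (y) by 10 mm with a slot along y between two rows of wire hoops (6 mm wire), 78 mm high above the bench and 30 mm apart in the clear; in y the hoops cover 40 to 90 mm either side of the middle. Origin: centre of its underside, z up. The lid can stand in it on its long edge, tab up.
- stand_slot (a point): Middle of the slot's floor, 10 mm above the bench, axes as the stand's: the slot runs along y.
- pan: Loose open steel food pan, 0.6 kg, 65 mm high; flange 108 (x) by 176 (y) by 4 mm thick round the rim, mouth 82 by 150 mm inside. Origin: centre of its underside, z up.
- pan_rim (a point): Centre of the pan's mouth at the flange's top, 65 mm above the bench, axes as the pan's. When seated the lid's origin is here and its y is along the pan's y (either way round).
- pot: Round steel pot, 110 mm across, 60 mm high; bystander. Origin: centre of its underside.
- mug: White mug, 80 mm across, 85 mm high; bystander. Origin: centre of its underside.
- spoon: Steel spoon lying on the bench; bystander. Origin: its middle, on the bench.
There are look-alikes about, which are no part of the job. Of the things that look like the lid, the larger one is meant.

How it is judged:
By the outcome, as a careful person would: the job done as asked, in the order asked, and still so for the second after the job is handed in, with the robot touching nothing.
It also fails if it takes over 72 s, if anything falls off the work surface, if the arm or the gripper's body presses on something with over 40 N, if the wrist force passes 120 N, or if a joint passes its speed limit or range.

ROBOT

A 6-joint arm with a two-finger parallel gripper is mounted at the origin on the work surface. World frame = base frame: x ahead of the robot, y to its left, z up, the work surface at z = 0. Lengths are in mm, angles in rad, forces in N, time in s.
With the tool pointing down it reaches from about 350 to 775 mm from the base axis. Payload 7.3 kg.
Tool frame: the origin (TCP) lies midway between the tips of the shut fingers; the grasp point (between the pads) lies 19 mm behind it; z points along the fingers, y is the line along which they close (so a half turn about z gives the same grasp; the last joint's range is limited). The gripper opens to 92 mm and grips with 3 to 60 N. Pads are 19 mm wide; open, the fingers measure 130 mm over their backs; the gripper's body (75 mm by 190 mm) begins 47 mm behind the grasp point.
Start: joints at [1.145, 0.342, 1.524, -0, 1.275, -0.146], TCP at [144.97, 504.607, 226.741] pointing down, gripper open.
Joint ranges: [-2.53, 2.53], [-0.77, 2.02], [0.04, 2.7], [-1, 4.14], [0.28, 2.66], [-3.11, 3.11]. Speed limits (rad/s): [2.57, 2.57, 3.14, 3.14, 3.14, 3.14].

INTERFACE

Orientations are given as [roll, pitch, yaw] about the fixed x, y, z axes, in that order (R = Rz(yaw) Ry(pitch) Rx(roll)).
In Python, from plant import bot gives the robot as it stands.
- The arm moves only by the tool servo_tool, never from a script. Its argument "deltas" is a list of rows, each a list of 2 entries, a list of its own where there are three numbers: the shift along the tool's x, y, z in m, then the turn, a rotation vector about the tool's x, y, z in degrees. A call has 1 to 20 rows; each row shifts and turns the commanded pose from where the row before left it, along the tool's axes as they then stand; what a row does not reach is not made up. A row lasts 1/8 s, in which the tool goes at most 62.5 mm and 10.7 degrees, less where a joint would pass 70% of its speed; a pose out of reach is approached as far as the arm can. A call with a gripper value outside its range is refused whole. "fingers" is the opening, from 0 (shut) to 1 (fully open), set as the call begins (left out, the last holds). The fingers move at their own pace and stop on an object; the grip force is fixed at half the most. Time passes only in rows, so rows that do not move let the fingers close. It gives the time, the measured TCP pose, the force, the opening and the grip force at its end, in the units of the state.
- bot.get_obs(): the state, without advancing time (a new reading comes with each control period).
- bot.capture(name): name is "scene" or "top" or "wrist"; returns the picture (384x512x3 uint8, red, green, blue); there is no depth.
- bot.camera_model(name): a dict with "mtx" (3x3 intrinsics, pixels), "dist" ([k1, k2, p1, p2, k3] as OpenCV has them; the pictures are not rectified), "xyz" and "rotation" of the camera in the world. Camera axes: x right, y down, z forward; pixel columns grow to the right and rows downward; lengths in mm; the calibration is good to about 2 mm. A picture is of the moment at which its call begins: read the wrist's pose just before it. camera_model takes no time and is no camera call; for the wrist camera it gives the pose at the moment of the call.
- bot.close_job(): hands the job in; it is judged then, once.
The state is a dict: "time": time; "joint_positions": joint angles; "dq": joint speeds; "tau": joint torques, N m; "tool_pos": TCP position; "tcp_rot": TCP orientation; "contact_force": force on the tool from outside, world axes, zero at the start; "moment": the same for the moment, N m; "grip_width": finger opening in mm; "finger_force": force on a finger pad.
Only numpy, scipy, OpenCV 4.12 (cv2) and the standard library are available. Lean on these libraries where they do the work, as an engineer would, in place of code of your own. Each camera call takes 0.05 s, during which the arm holds its last target. There are 200 camera calls.

## Working session

There is one attempt and no reset: what is moved stays moved. The work goes in short steps, Python scripts to look and compute and a tool call to move; the robot and the scene stay as the last step left them, time stands still between calls to the robot, and variables do not carry over. Pictures are saved under pics/ and viewed, at most 10 in all, crops included, and the job is handed in when it is done.

Besides the shell and the picture viewer there is one more tool, called after "Request:" as a command line: name --argument value ..., lists and objects as JSON in quotes. servo_tool: Moves the arm, as the interface text tells. Its arguments: {"type":"object","properties":{"deltas":{"type":"array"},"fingers":{"type":"number"}},"required":["deltas"]}

```bash
mkdir -p pics; ls
python3 - <<'E'
from plant import bot
import cv2,numpy as np
print(bot.get_obs())
for n in("scene","top"):
    im=bot.capture(n); cv2.imwrite(f"pics/{n}0.png",im[...,::-1])
    c=bot.camera_model(n); print(n,c)
E
```

```text
pics
{'time': 0.0, 'joint_positions': array([ 1.14501602e+00,  3.42722489e-01,  1.52503459e+00, -2.22812937e-05,
        1.27536754e+00, -1.45999977e-01]), 'dq': array([ 0.00012242,  0.00077749, -0.00121803,  0.00155564, -0.00016776,
       -0.00017846]), 'tau': array([-2.75258590e-04, -4.31251502e+01, -2.44213110e+01,  7.17507675e-02,
        5.61498245e-02, -1.34313368e-04]), 'tool_pos': array([144.79114838, 504.21557503, 226.03894047]), 'tcp_rot': array([-3.14007389e+00, -2.01793844e-04,  2.86181867e+00]), 'contact_force': array([-0.10005422, -0.99398214,  0.08392887]), 'moment': array([ 0.00011593, -0.01895052, -0.02454798]), 'finger_force': 0.0, 'grip_width': 91.92971591902989}
scene {'mtx': array([[488.07529799,   0.        , 251.00233634],
       [  0.        , 488.07529799, 194.32149661],
       [  0.        ,   0.        ,   1.        ]]), 'dist': array([-0.09630693,  0.        ,  0.        ,  0.        ,  0.        ]), 'xyz': array([1643.77857891, -813.21511122, 1003.27118708]), 'rotation': array([-2.21296695,  0.01947652,  0.89354191])}
top {'mtx': array([[492.74557487,   0.        , 247.12600981],
       [  0.        , 492.74557487, 191.93967746],
       [  0.        ,   0.        ,   1.        ]]), 'dist': array([-0.16579564,  0.        ,  0.        ,  0.        ,  0.        ]), 'xyz': array([ 304.06195023,  -28.52209686, 1609.67100224]), 'rotation': array([-2.91753379, -0.0047399 , -1.55858437])}
```

View pics/scene0.png

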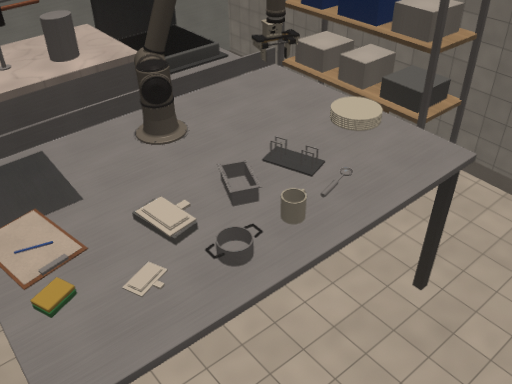

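View pics/top0.png

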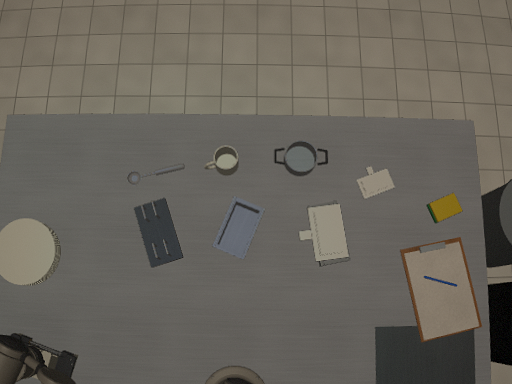

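The scene view shows the lid on its drainer at (165,215), the pan at (240,182), the stand at (293,158), and the pot, mug and spoon at (235,245), (293,205) and (337,182). In the top view:
- Lid candidates: the large white lid on the drainer at (328,233) with its tab at (305,235), the small lid on the bench at (375,183), the plate stack at (27,252) and the clipboard paper at (441,288).
- The larger lid on the drainer fits the description, so I choose (328,233).
- Pan (239,227), stand (159,232), pot (301,158), mug (226,158), spoon (155,175).

```bash
cat > h.py <<'E'
from plant import bot
import cv2,numpy as np
from scipy.spatial.transform import Rotation as R
def pose(c): return R.from_euler('xyz',c["rotation"]).as_matrix(),np.array(c["xyz"])
def ray(c,px,z):
    M,t=pose(c); p=cv2.undistortPoints(np.float64(px).reshape(-1,1,2),c["mtx"],c["dist"]).reshape(-1,2)
    d=np.c_[p,np.ones(len(p))]@M.T
    return t+d*((z-t[2])/d[:,2])[:,None]
def proj(c,P):
    M,t=pose(c); return cv2.projectPoints((np.float64(P).reshape(-1,3)-t)@M,np.zeros(3),np.zeros(3),c["mtx"],c["dist"])[0].reshape(-1,2)
def rect(c,m,z):
    "largest blob -> centre, sides, angle of the long side (deg), at height z"
    k=max(cv2.findContours(m.astype(np.uint8),0,1)[0],key=cv2.contourArea)
    P=ray(c,k.reshape(-1,2),z)[:,:2].astype(np.float32)
    b=cv2.boxPoints(cv2.minAreaRect(P)); e=[b[1]-b[0],b[2]-b[1]]; l=max(e,key=np.linalg.norm)
    return b.mean(0).round(1),sorted(float(np.linalg.norm(v)) for v in e),float(np.degrees(np.arctan2(l[1],l[0])))
E
python3 - <<'E'
from h import *
im=cv2.imread("pics/top0.png"); c=bot.camera_model("top")
hsv=cv2.cvtColor(im,cv2.COLOR_BGR2HSV); g=im.max(2)
for p in[(328,233),(318,250),(350,200),(239,227),(232,240),(159,232),(150,240),(190,200)]: print(p,im[p[1],p[0]],end=' ')
print()
def box(x0,y0,x1,y1):
    m=np.zeros(g.shape,bool); m[y0:y1,x0:x1]=1; return m
lid=((g>150)&box(290,190,360,275)).astype(np.uint8)
print("lid",rect(c,cv2.morphologyEx(lid,cv2.MORPH_OPEN,np.ones((17,17))),38))
tab=lid.copy(); tab[:, 312:]=0
ys,xs=np.nonzero(tab); print("tab",ray(c,[[xs.mean(),ys.mean()]],38),xs.min(),xs.max(),ys.min(),ys.max())
b=im.astype(int); print("pan",rect(c,((b[...,0]-b[...,2]>18)&box(205,190,270,265)),65))
print("stand",rect(c,(g<75)&box(125,185,192,275),10))
for n,p,z in[("pot",(301,158),60),("mug",(226,158),85),("spoon",(155,175),0),("small",(375,183),5)]: print(n,ray(c,[p],z))
cv2.imwrite("pics/crop1.png",cv2.resize(im[130:280,120:400],None,fx=2.8,fy=2.8,interpolation=cv2.INTER_CUBIC))
E
```

```text
(328, 233) [129 143 150] (318, 250) [131 146 151] (350, 200) [ 98 102 106] (239, 227) [115 106 101] (232, 240) [116 106 102] (159, 232) [64 61 56] (150, 240) [60 58 54] (190, 200) [ 95 100 102] Traceback (most recent call last):
  File "<stdin>", line 9, in <module>
  File "h.py", line 13, in rect
    k=max(cv2.findContours(m.astype(np.uint8),0,1)[0],key=cv2.contourArea)
ValueError: max() iterable argument is empty
```

Run:
```python
from h import *
im=cv2.imread("pics/top0.png"); c=bot.camera_model("top")
g=im.max(2); b=im.astype(int)
def box(x0,y0,x1,y1):
    m=np.zeros(g.shape,bool); m[y0:y1,x0:x1]=1; return m
cv2.imwrite("pics/crop1.png",cv2.resize(im[130:280,120:400],None,fx=2.8,fy=2.8,interpolation=cv2.INTER_CUBIC))
lid=((g>122)&box(290,190,360,275)).astype(np.uint8)
print("lid",rect(c,cv2.morphologyEx(lid,cv2.MORPH_OPEN,np.ones((17,17))),38))
tab=lid.copy(); tab[:, 311:]=0
ys,xs=np.nonzero(tab); print("tab",ray(c,[[xs.mean(),ys.mean()]],38),xs.min(),xs.max(),ys.min(),ys.max())
pm=((b[...,0]-b[...,2]>7)&box(205,190,270,265)).astype(np.uint8)
print("pan",rect(c,cv2.morphologyEx(pm,cv2.MORPH_CLOSE,np.ones((5,5))),65))
print("stand",rect(c,(g<75)&box(125,185,192,275),10))
for n,p,z in[("pot",(301,158),60),("mug",(226,158),85),("spoon",(155,175),0),("small",(375,183),5)]: print(n,ray(c,[p],z).round())
```

```text
lid (array([ 535.5, -297.4], dtype=float32), [104.76940155029297, 166.79869079589844], 0.2842860221862793)
tab [[ 542.10143316 -223.12266935   38.        ]] 299 310 207 239
pan (array([541.8,  -5. ], dtype=float32), [105.7997817993164, 173.768798828125], -22.168983459472656)
stand (array([529.8, 260.1], dtype=float32), [111.20386505126953, 209.95965576171875], 19.418447494506836)
pot [[ 774. -207.   60.]]
mug [[763.  38.  85.]]
spoon [[726. 282.   0.]]
small [[ 707. -466.    5.]]
```

View pics/crop1.png

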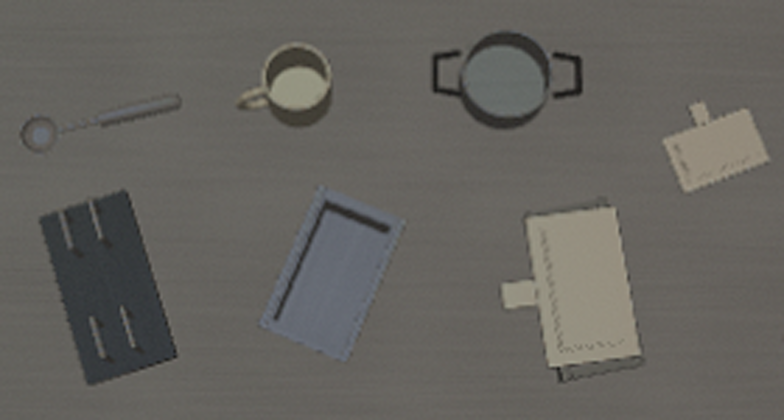

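The crop confirms it: the lid on the drainer (plate about (525..640, 205..365), tab (518,294)) is larger than the small lid at (715,150). It lies plug up, with its tab towards world +y. I'll now pass over the stand, pan and lid with the wrist camera.

```bash
cat >> h.py <<'E'
def rows(p,rpy,n,start=None,mm=1):
    "n rows from the present (or given) pose to TCP p (mm), R; printed rounded"
    o=bot.get_obs(); p0,R0=(o["tool_pos"],R.from_euler('xyz',o["tcp_rot"])) if start is None else start
    R1=rpy if isinstance(rpy,R) else R.from_euler('xyz',rpy)
    w=(R0.inv()*R1).as_rotvec()/n; d=(np.array(p)-p0)/n; Rk=R0; out=[]
    for k in range(n):
        out.append([(Rk.inv().apply(d)/1000).round(4).tolist(),np.degrees(w).round(2).tolist()]); Rk=Rk*R.from_rotvec(w)
    print(len(out),"rows",str(out).replace(" ","")); return np.array(p),R1
def tool(zaz,tilt,):
    "tool z tilted from down by tilt deg towards azimuth zaz; y horizontal, two choices (x up-ish or reverse)"
    a=np.radians(zaz);t=np.radians(tilt)
    z=np.array([np.sin(t)*np.cos(a),np.sin(t)*np.sin(a),-np.cos(t)]); y=np.array([-np.sin(a),np.cos(a),0])
    return [R.from_matrix(np.c_[np.cross(s*y,z),s*y,z]) for s in(1,-1)]
E
python3 - <<'E'
from h import *
o=bot.get_obs(); c=bot.camera_model("wrist"); M,t=pose(c); T=R.from_euler('xyz',o["tcp_rot"])
print("cam in tool",T.inv().apply(t-o["tool_pos"]).round(1),(T.as_matrix().T@M).round(3).tolist(),c["mtx"].round(1).tolist(),c["dist"])
# closing axis along world x-ish for each; keep yaw=90deg (tool y -> +x)
s=rows([480,260,300],[-np.pi,0,np.radians(110)],8)
s=rows([500,0,300],[-np.pi,0,np.radians(90)],5,s)
s=rows([530,-250,300],[-np.pi,0,np.radians(90)],5,s)
E
```

```text
cam in tool [  66.3    0.8 -158. ] [[-0.0, -0.969, -0.246], [1.0, -0.0, 0.001], [-0.001, -0.246, 0.969]] [[307.3, 0.0, 261.4], [0.0, 307.3, 198.8], [0.0, 0.0, 1.0]] [-0.02272338  0.          0.          0.          0.        ]
8 rows [[[-0.0487,-0.0178,-0.0092],[-0.01,0.0,6.75]],[[-0.0505,-0.0119,-0.0092],[-0.01,0.0,6.75]],[[-0.0515,-0.0059,-0.0092],[-0.01,0.0,6.75]],[[-0.0518,0.0002,-0.0092],[-0.01,0.0,6.75]],[[-0.0515,0.0063,-0.0092],[-0.01,0.0,6.75]],[[-0.0504,0.0123,-0.0092],[-0.01,0.0,6.75]],[[-0.0486,0.0181,-0.0092],[-0.01,0.0,6.75]],[[-0.0461,0.0237,-0.0092],[-0.01,0.0,6.75]]]
5 rows [[[-0.0502,-0.014,0.0],[0.0,0.0,4.0]],[[-0.0511,-0.0105,0.0],[0.0,0.0,4.0]],[[-0.0517,-0.0069,0.0],[0.0,0.0,4.0]],[[-0.0521,-0.0033,0.0],[0.0,0.0,4.0]],[[-0.0522,0.0004,-0.0],[0.0,0.0,4.0]]]
5 rows [[[-0.05,0.006,-0.0],[0.0,0.0,0.0]],[[-0.05,0.006,-0.0],[0.0,0.0,0.0]],[[-0.05,0.006,-0.0],[0.0,0.0,0.0]],[[-0.05,0.006,-0.0],[0.0,0.0,0.0]],[[-0.05,0.006,-0.0],[0.0,0.0,0.0]]]
```

Request:
servo_tool --deltas '[[[-0.049,-0.018,-0.009],[0,0,6.75]],[[-0.05,-0.012,-0.009],[0,0,6.75]],[[-0.0515,-0.006,-0.009],[0,0,6.75]],[[-0.052,0,-0.009],[0,0,6.75]],[[-0.0515,0.006,-0.009],[0,0,6.75]],[[-0.05,0.012,-0.009],[0,0,6.75]],[[-0.0485,0.018,-0.009],[0,0,6.75]],[[-0.046,0.024,-0.009],[0,0,6.75]],[[0,0,0],[0,0,0]]]' --fingers 1

```text
time: 1.23
tool_pos: [481.8, 257.7, 298.4]
tcp_rot: [3.141, 0.001, 1.914]
contact_force: [-0.5, -0.8, -0.7]
grip_width: 91.4
finger_force: 0.0
```

Run:
```python
from h import *
import pickle
c=bot.camera_model("wrist"); im=bot.capture("wrist"); cv2.imwrite("pics/w_stand.png",im[...,::-1]); pickle.dump(c,open("w_stand.pkl","wb"))
o=bot.get_obs(); print(o["tool_pos"],o["tcp_rot"],o["joint_positions"].round(2))
s=rows([500,0,300],[-np.pi,0,np.radians(90)],5)
```

```text
[480.14165175 258.91848104 298.06435818] [-3.14048515e+00 -2.68453254e-04  1.91706243e+00] [0.35 0.34 1.33 0.   1.47 0.01]
5 rows [[[-0.0501,-0.0138,-0.0004],[-0.01,-0.0,3.97]],[[-0.0509,-0.0103,-0.0004],[-0.01,-0.0,3.97]],[[-0.0515,-0.0068,-0.0004],[-0.01,-0.0,3.97]],[[-0.0518,-0.0032,-0.0004],[-0.01,-0.0,3.97]],[[-0.0519,0.0004,-0.0004],[-0.01,-0.0,3.97]]]
```

Request:
servo_tool --deltas '[[[-0.05,-0.014,0],[0,0,4]],[[-0.051,-0.01,0],[0,0,4]],[[-0.0515,-0.007,0],[0,0,4]],[[-0.052,-0.003,0],[0,0,4]],[[-0.052,0,0],[0,0,4]],[[0,0,0],[0,0,0]]]'

```text
time: 2.02
tool_pos: [498.8, -0.9, 298.2]
tcp_rot: [-3.14, 0.0, 1.567]
contact_force: [-0.9, 0.2, 0.4]
grip_width: 91.9
finger_force: 0.0
```

Run:
```python
from h import *
import pickle
c=bot.camera_model("wrist"); im=bot.capture("wrist"); cv2.imwrite("pics/w_pan.png",im[...,::-1]); pickle.dump(c,open("w_pan.pkl","wb"))
```

Request:
servo_tool --deltas '[[[-0.05,0.006,0],[0,0,0]],[[-0.05,0.006,0],[0,0,0]],[[-0.05,0.006,0],[0,0,0]],[[-0.05,0.006,0],[0,0,0]],[[-0.05,0.006,0],[0,0,0]],[[0,0,0],[0,0,0]]]'

```text
time: 2.82
tool_pos: [529.6, -250.0, 297.5]
tcp_rot: [-3.14, -0.001, 1.57]
contact_force: [0.4, 0.2, -0.4]
grip_width: 92.1
finger_force: 0.0
```

Run:
```python
from h import *
import pickle
c=bot.camera_model("wrist"); im=bot.capture("wrist"); cv2.imwrite("pics/w_lid.png",im[...,::-1]); pickle.dump(c,open("w_lid.pkl","wb"))
o=bot.get_obs(); print(o["tool_pos"],o["tcp_rot"],o["joint_positions"].round(2))
t=[cv2.imread(f"pics/w_{n}.png") for n in("stand","pan","lid")]
big=np.vstack([np.hstack(t[:2]),np.hstack([t[2],t[2]*0])]); cv2.imwrite("pics/mos.png",cv2.resize(big,(798,598),interpolation=cv2.INTER_AREA))
```

```text
[ 529.59054733 -248.19597454  297.81101211] [-3.14045913e+00 -1.68349080e-03  1.57118438e+00] [-0.57  0.42  1.22  0.    1.51 -0.57]
```

View pics/mos.png

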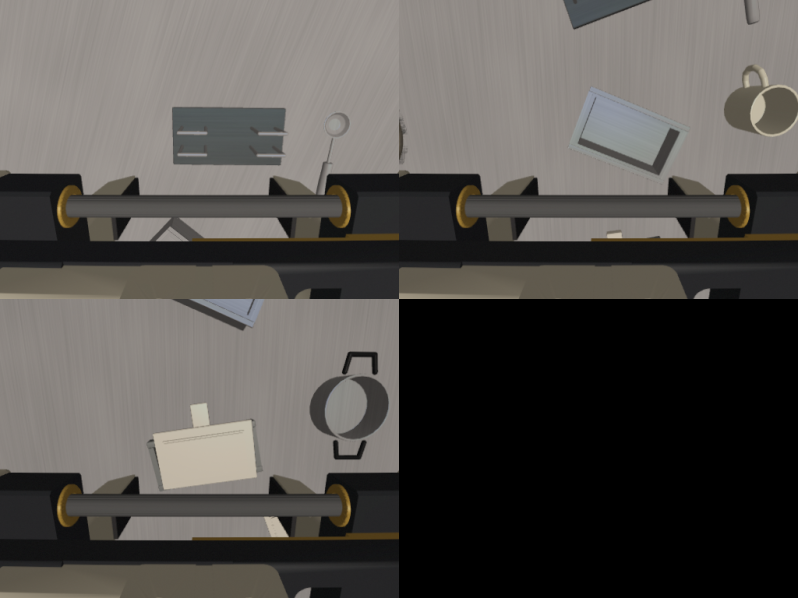

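Mosaic of the wrist views (each shown at 0.78 scale):
- Stand: base about (172..285, 107..165), with its two hoop rows running along the long side.
- Pan: centre about (628,133).
- Lid: plate about (152..258, 420..490), with its tab at (200,413).

Next I measure them at full resolution.

```bash
cat > m.py <<'E'
from h import *
import pickle
ld=lambda n:(cv2.imread(f"pics/w_{n}.png").astype(int),pickle.load(open(f"w_{n}.pkl","rb")))
def roi(g,x0,y0,x1,y1):
    m=np.zeros(g.shape[:2],bool); m[y0:y1,x0:x1]=1; return m
el=cv2.getStructuringElement(cv2.MORPH_ELLIPSE,(45,45))
im,c=ld("stand"); print("bg",im[300//3,100],im[150,290]); 
m=((im.max(2)<110)&roi(im,200,120,385,230)).astype(np.uint8); m=cv2.morphologyEx(m,cv2.MORPH_CLOSE,np.ones((9,9)));print("stand",rect(c,m,10))
im,c=ld("pan"); print("bg",im[100,100],im[150,280],im[118,250])
m=(((im[...,0]-im[...,2])>2)&roi(im,205,95,385,240)).astype(np.uint8); m=cv2.morphologyEx(m,cv2.MORPH_CLOSE,np.ones((9,9)));print("pan",rect(c,m,65))
im,c=ld("lid"); print("bg",im[100,100],im[200,262],im[143,257])
lid=(((im[...,2]-im[...,0])>12)&(im.max(2)>160)&roi(im,180,120,345,250)).astype(np.uint8)
pl=cv2.morphologyEx(lid,cv2.MORPH_OPEN,el); L=rect(c,lid&cv2.dilate(pl,np.ones((3,3))),38); print("lid",L)
t=lid&~cv2.dilate(pl,np.ones((5,5))); n,lb,st,ce=cv2.connectedComponentsWithStats(t); k=1+np.argmax(st[1:,4]); print("tab",st[k],ray(c,[ce[k]],38)); print(rect(c,lb==k,38))
E
python3 m.py
```

```text
bg [137 141 147] [88 88 82]
stand (array([530.5, 263.2], dtype=float32), [108.7092514038086, 213.42771911621094], 19.63632583618164)
bg [135 139 145] [163 152 146] [150 141 138]
pan (array([536.6,   7.8], dtype=float32), [88.78999328613281, 159.832275390625], -22.20694351196289)
bg [127 131 138] [170 186 196] [177 193 195]
lid (array([ 533.8, -299.6], dtype=float32), [92.42310333251953, 174.2402801513672], 7.911829471588135)
tab [ 196  133  129   64 2060] [[ 525.92047231 -238.66548864   38.        ]]
(array([ 524.6, -235.8], dtype=float32), [72.88246154785156, 174.52841186523438], 8.458244323730469)
```

```bash
cat > m2.py <<'E'
from m import *
print("----")
im,c=ld("pan")
for th in(-3,-5):
    m=(((im[...,0]-im[...,2])>th)&roi(im,205,95,385,240)).astype(np.uint8); m=cv2.morphologyEx(m,cv2.MORPH_OPEN,np.ones((3,3)));print("pan",th,rect(c,m,65))
im,c=ld("lid"); dbg=[]
for th in(8,5):
    lid=(((im[...,2]-im[...,0])>th)&(im.max(2)>150)&roi(im,180,120,345,250)).astype(np.uint8)
    pl=cv2.morphologyEx(lid,cv2.MORPH_OPEN,cv2.getStructuringElement(cv2.MORPH_ELLIPSE,(31,31))); L=rect(c,pl,38); print("lid",L)
    u=np.radians(L[2]); e=np.array([np.cos(u),np.sin(u)]); f=np.array([-e[1],e[0]])
    ys,xs=np.nonzero(lid); P=ray(c,np.c_[xs,ys],38)[:,:2]; q=P-L[0]; a=q@f; 
    print("edge max",a.max()); s=a>60; b=q@e; print("tab width",b[s].min(),b[s].max(),s.sum())
    print("plate lo",np.percentile(a,.2), b.min(),b.max())
    dbg.append(lid*255)
cv2.imwrite("pics/dbg.png",np.hstack([dbg[0][100:260,150:380],im.astype(np.uint8)[100:260,150:380].max(2)]))
E
python3 m2.py|sed '1,/----/d'
```

```text
pan -3 (array([540.6,  -2.7], dtype=float32), [106.11640167236328, 175.43020629882812], -22.07317543029785)
pan -5 (array([540.7,  -3. ], dtype=float32), [106.68292999267578, 176.18824768066406], -22.08497428894043)
lid (array([ 532.8, -292.2], dtype=float32), [108.40995025634766, 174.62820434570312], 8.112951278686523)
edge max 93.54905581974965
tab width -14.680258367119615 14.472867821009737 550
plate lo -53.92525937937562 -87.35421321998713 87.5097263843484
lid (array([ 532.8, -292.2], dtype=float32), [108.40995025634766, 174.62820434570312], 8.112951278686523)
edge max 93.54905581974965
tab width -14.680258367119615 14.472867821009737 550
plate lo -53.92525937937562 -87.35421321998713 87.5097263843484
```

View pics/dbg.png

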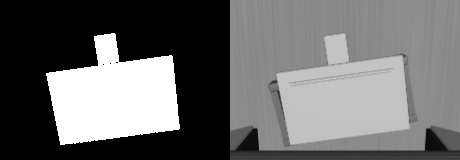

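The debug picture shows a clean lid mask, and the measured sizes (108x175 mm, tab end at 93.5 mm, tab 29 mm wide) match those given. Now the pick rows.

```bash
cat > plan.py <<'E'
from h import *
LID=np.array([532.8,-292.2]); LA=8.1; ST=np.array([530.3,262.]); SA=19.5; PAN=np.array([540.7,-3.]); PA=-22.1
d=lambda a:np.array([np.cos(np.radians(a)),np.sin(np.radians(a)),0])
def tcp(g,Rt,back=0): return np.array(g,float)+Rt.apply([0,0,19-back])
Rp=tool(LA-90,45)[0]; Gp=np.r_[LID,32]+77*d(LA+90)
Rs1=tool(SA+90,45)[1]; Gs=np.r_[ST,141]+3*d(SA+90)
E
python3 - <<'E'
from plan import *
print("grasp",Gp,"tcp",tcp(Gp,Rp)); s=rows(tcp(Gp,Rp,90),Rp,7); s=rows(tcp(Gp,Rp),Rp,4,s)
E
```

```text
grasp [ 521.95060514 -215.96817836   32.        ] tcp [ 523.84361726 -229.26917475   18.56497116]
7 rows [[[0.0117,-0.0021,0.0308],[-0.46,-6.43,-1.09]],[[0.0151,-0.002,0.0293],[-0.46,-6.43,-1.09]],[[0.0183,-0.002,0.0274],[-0.46,-6.43,-1.09]],[[0.0213,-0.0018,0.0252],[-0.46,-6.43,-1.09]],[[0.024,-0.0016,0.0226],[-0.46,-6.43,-1.09]],[[0.0264,-0.0012,0.0198],[-0.46,-6.43,-1.09]],[[0.0285,-0.0009,0.0167],[-0.46,-6.43,-1.09]]]
4 rows [[[-0.0,-0.0,0.0225],[0.0,0.0,0.0]],[[-0.0,-0.0,0.0225],[0.0,0.0,0.0]],[[-0.0,-0.0,0.0225],[0.0,0.0,0.0]],[[-0.0,-0.0,0.0225],[0.0,0.0,0.0]]]
```

Request:
servo_tool --deltas '[[[0.012,-0.002,0.031],[-0.46,-6.43,-1.09]],[[0.015,-0.002,0.029],[-0.46,-6.43,-1.09]],[[0.0185,-0.002,0.0275],[-0.46,-6.43,-1.09]],[[0.0215,-0.002,0.025],[-0.46,-6.43,-1.09]],[[0.024,-0.0015,0.0225],[-0.46,-6.43,-1.09]],[[0.0265,-0.001,0.02],[-0.46,-6.43,-1.09]],[[0.0285,-0.001,0.0165],[-0.46,-6.43,-1.09]],[[0,0,0],[0,0,0]],[[0,0,0],[0,0,0]]]'

```text
time: 4.0
tool_pos: [526.8, -152.2, 101.0]
tcp_rot: [-3.111, 0.747, 1.712]
contact_force: [-0.5, 0.4, -0.0]
grip_width: 91.5
finger_force: 0.0
```

Run:
```python
from plan import *
o=bot.get_obs(); print(o["tool_pos"],o["joint_positions"].round(2)); rows(tcp(Gp,Rp),Rp,4)
```

```text
[ 526.80167036 -152.17931711  101.02293962] [-0.03  0.59  1.81 -1.    0.93  0.54]
4 rows [[[0.0001,-0.0026,0.0281],[-0.44,-0.55,0.01]],[[0.0003,-0.0028,0.0281],[-0.44,-0.55,0.01]],[[0.0006,-0.003,0.0281],[-0.44,-0.55,0.01]],[[0.0009,-0.0032,0.028],[-0.44,-0.55,0.01]]]
```

Joint 4 sits at its limit (-1), so I'll use a 40° tilt.

```bash
sed -i 's/^Rp=.*/Rp=tool(LA-90,40)[0]; Gp=np.r_[LID,32]+77*d(LA+90)/; s/^Rs1=.*/Rs1=tool(SA+90,50)[1]; Gs=np.r_[ST,141]+3*d(SA+90)/' plan.py
python3 - <<'E'
from plan import *
s=rows(tcp(Gp,Rp,40),Rp,3); rows(tcp(Gp,Rp),Rp,3,s)
E
```

```text
3 rows [[[0.0,-0.0039,0.0242],[-0.58,0.93,-0.02]],[[-0.0004,-0.0041,0.0241],[-0.58,0.93,-0.02]],[[-0.0008,-0.0044,0.0241],[-0.58,0.93,-0.02]]]
3 rows [[[-0.0,0.0,0.0133],[0.0,0.0,0.0]],[[-0.0,0.0,0.0133],[0.0,0.0,0.0]],[[-0.0,0.0,0.0133],[0.0,0.0,0.0]]]
```

Request:
servo_tool --deltas '[[[0,-0.004,0.024],[-0.58,0.93,0]],[[0,-0.004,0.024],[-0.58,0.93,0]],[[-0.001,-0.0045,0.024],[-0.58,0.93,0]],[[0,0,0],[0,0,0]]]'

```text
time: 4.5
tool_pos: [528.8, -196.3, 62.5]
tcp_rot: [-3.118, 0.667, 1.703]
contact_force: [0.1, 0.1, -0.2]
grip_width: 91.9
finger_force: 0.0
```

Run:
```python
from plan import *
o=bot.get_obs(); print(o["tool_pos"],tcp(Gp,Rp,40),o["joint_positions"].round(2)); rows(tcp(Gp,Rp),Rp,3)
```

```text
[ 528.78024346 -196.3238874    62.52171739] [ 520.04864425 -202.60430461   48.08693331] [-0.15  0.63  1.82 -1.    0.8   0.48]
3 rows [[[0.0012,-0.0027,0.0182],[-0.55,-0.6,-0.13]],[[0.0014,-0.0028,0.0182],[-0.55,-0.6,-0.13]],[[0.0016,-0.003,0.0181],[-0.55,-0.6,-0.13]]]
```

Joint 4 is still saturated because the forearm is steep here. A quick kinematic fit from the logged poses will show which tilts are allowed.

```bash
cat > kin.py <<'E'
from plan import *
from scipy.optimize import least_squares
S=[([1.14501602,.342722,1.525035,0,1.275368,-.146],[144.79,504.22,226.04],[-3.14007,-.0002,2.8618]),
([.35,.34,1.33,0,1.47,.01],[480.14,258.9,298.06],[-3.1405,0,1.917]),([-.57,.42,1.22,0,1.51,-.57],[529.6,-248.2,297.8],[-3.1405,-.0017,1.5712]),
([-.03,.59,1.81,-1,.93,.54],[526.8,-152.18,101.02],[-3.111,.747,1.712]),([-.15,.63,1.82,-1,.8,.48],[528.78,-196.32,62.52],[-3.118,.667,1.703])]
def fk(q,k):
    a,off,L1,L2,h,d6=k; th=q[1]+q[2]
    w=np.array([a+L1*np.sin(q[1])+L2*np.sin(th),off,h+L1*np.cos(q[1])+L2*np.cos(th)])
    Z=lambda t:R.from_euler('z',t); Y=lambda t:R.from_euler('y',t)
    Rt=Z(q[0])*Y(th)*Z(q[3]*SG)*Y(q[4])*Z(q[5]*S6+C6); return Z(q[0]).apply(w)+Rt.apply([0,0,d6]),Rt
def use(k):
    def f(Rt,p,q0):
        e=lambda q:np.r_[(fk(q,k)[0]-p),(fk(q,k)[1].inv()*Rt).as_rotvec()*300]
        r=least_squares(e,q0); return r.x.round(2),np.abs(r.fun).max()
    return f
best=None
for SG in(1,-1):
  for S6 in(1,-1):
    for C6 in(0,np.pi/2,np.pi,-np.pi/2):
        u=sum((fk(q,[0,0,1,1,1,1])[1].inv()*R.from_euler('xyz',e)).magnitude() for q,_,e in S)
        if best is None or u<best[0]: best=(u,SG,S6,C6)
_,SG,S6,C6=best; print("conv",best)
r=least_squares(lambda k:np.concatenate([fk(q,k)[0]-p for q,p,_ in S]),[0,70,400,400,300,250]); K=r.x; print(K.round(),np.abs(r.fun).max()); ik=use(K)
E
python3 - <<'E'
from kin import *
q0=[-.2,.6,1.8,-.8,.8,.3]
for t in(20,25,30,35,40):
    Rt=tool(LA-90,t)[0]; print("pick",t,*[ik(Rt,tcp(Gp,Rt,b),q0) for b in(0,60)])
for t in(15,20,25,30,45):
    Rt=tool(SA+90,90-t)[1]; print("stand1",t,ik(Rt,tcp(Gs,Rt),[.2,.5,1.3,1,1.3,0]),ik(Rt,tcp(Gs+[0,0,120],Rt),[.2,.5,1.3,1,1.3,0]))
    Rt=tool(SA-90,t)[0]; print("  regrip",ik(Rt,tcp(Gs,Rt),[.3,.5,1.3,-.8,1.3,0]))
    Rt=tool(PA+90,90-t)[1]; G=np.r_[PAN,71]+77*d(PA-90); print("  place",ik(Rt,tcp(G,Rt),[-.2,.5,1.3,1,1.3,0]),ik(Rt,tcp(G+[0,0,100],Rt),[-.2,.5,1.3,1,1.3,0]))
E
```

```text
conv (0.032756861921802875, 1, 1, 1.5707963267948966)
[ 35.  77. 391. 377. 286. 318.] 9.72123916998271
pick 20 (array([-0.37,  0.64,  1.79, -0.55,  0.61, -0.07]), np.float64(7.285838599102589e-14)) (array([-0.34,  0.52,  1.79, -0.48,  0.72, -0.13]), np.float64(2.2737367544323206e-13))
pick 25 (array([-0.33,  0.65,  1.82, -0.74,  0.6 ,  0.13]), np.float64(1.0133560657266115e-11)) (array([-0.28,  0.53,  1.83, -0.64,  0.7 ,  0.05]), np.float64(1.5631940186722204e-13))
pick 30 (array([-0.29,  0.66,  1.84, -0.92,  0.61,  0.33]), np.float64(2.7061686225238196e-13)) (array([-0.23,  0.54,  1.86, -0.8 ,  0.71,  0.24]), np.float64(8.526512829121202e-14))
pick 35 (array([-0.25,  0.68,  1.86, -1.09,  0.64,  0.52]), np.float64(1.4155343563970743e-13)) (array([-0.18,  0.57,  1.88, -0.95,  0.73,  0.42]), np.float64(2.2737367544323206e-13))
pick 40 (array([-0.21,  0.71,  1.87, -1.23,  0.7 ,  0.69]), np.float64(2.2737367544323206e-13)) (array([-0.13,  0.6 ,  1.89, -1.09,  0.77,  0.59]), np.float64(4.547473508864641e-12))
stand1 15 (array([-0.14,  1.  ,  1.39,  1.04,  1.68, -0.92]), np.float64(1.13686
[... 1549 characters left out ...]
  1.25,  0.46]), np.float64(1.9895196601282805e-13))
  place (array([-0.8 ,  0.84,  1.78,  0.96,  1.31, -1.08]), np.float64(8.86757334228605e-12)) (array([-0.8 ,  0.63,  1.79,  0.93,  1.43, -0.91]), np.float64(1.582067810090848e-13))
stand1 45 (array([-0.02,  0.73,  1.48,  0.75,  1.35, -0.69]), np.float64(1.6653345369377348e-13)) (array([-0.02,  0.58,  1.38,  0.72,  1.54, -0.52]), np.float64(2.2737367544323206e-13))
  regrip (array([ 0.67,  0.84,  1.28, -0.75,  1.4 ,  0.61]), np.float64(2.8421709430404007e-13))
  place (array([-0.71,  0.69,  1.83,  0.84,  1.11, -0.9 ]), np.float64(1.1368683772161603e-13)) (array([-0.71,  0.49,  1.8 ,  0.78,  1.27, -0.73]), np.float64(2.2737367544323206e-13))
```

```bash
sed -i 's/^Rp=.*/Rp=tool(LA-90,25)[0]; Gp=np.r_[LID,32]+77*d(LA+90)/; s/^Rs1=.*/Rs1=tool(SA+90,65)[1]; Gs=np.r_[ST,141]+3*d(SA+90)/' plan.py
python3 - <<'E'
from plan import *
s=rows(tcp(Gp,Rp,60),Rp,3); rows(tcp(Gp,Rp),Rp,4,s)
E
```

```text
3 rows [[[-0.0017,-0.0032,-0.0014],[-0.53,4.4,-0.2]],[[-0.0016,-0.0032,-0.0016],[-0.53,4.4,-0.2]],[[-0.0014,-0.0032,-0.0017],[-0.53,4.4,-0.2]]]
4 rows [[[0.0,0.0,0.015],[0.0,0.0,0.0]],[[0.0,0.0,0.015],[0.0,0.0,0.0]],[[0.0,0.0,0.015],[0.0,0.0,0.0]],[[0.0,0.0,0.015],[0.0,0.0,0.0]]]
```

Request:
servo_tool --deltas '[[[-0.0015,-0.0035,-0.0015],[-0.5,4.4,-0.2]],[[-0.0015,-0.003,-0.0015],[-0.5,4.4,-0.2]],[[-0.0015,-0.003,-0.0015],[-0.5,4.4,-0.2]],[[0,0,0],[0,0,0]],[[0,0,0],[0,0,0]]]'

```text
time: 5.12
tool_pos: [520.0, -196.9, 68.4]
tcp_rot: [-3.139, 0.437, 1.715]
contact_force: [0.6, 0.3, -0.5]
grip_width: 91.5
finger_force: 0.0
```

Run:
```python
from plan import *
o=bot.get_obs(); print(o["tool_pos"],tcp(Gp,Rp,60),o["joint_positions"].round(2)); rows(tcp(Gp,Rp),Rp,5)
```

```text
[ 520.02083647 -196.9067595    68.37788532] [ 519.50916036 -198.81369319   69.15861927] [-0.28  0.54  1.8  -0.64  0.71  0.05]
5 rows [[[-0.0004,-0.0001,0.012],[-0.02,0.01,0.03]],[[-0.0004,-0.0001,0.012],[-0.02,0.01,0.03]],[[-0.0004,-0.0001,0.012],[-0.02,0.01,0.03]],[[-0.0004,-0.0001,0.012],[-0.02,0.01,0.03]],[[-0.0004,-0.0002,0.012],[-0.02,0.01,0.03]]]
```

Request:
servo_tool --deltas '[[[-0.0004,0,0.012],[0,0,0]],[[-0.0004,0,0.012],[0,0,0]],[[-0.0004,0,0.012],[0,0,0]],[[-0.0004,0,0.012],[0,0,0]],[[-0.0004,0,0.012],[0,0,0]],[[0,0,0],[0,0,0]],[[0,0,0],[0,0,0]]]'

```text
time: 6.0
tool_pos: [523.9, -224.1, 14.5]
tcp_rot: [-3.139, 0.436, 1.715]
contact_force: [-0.3, 0.5, 0.4]
grip_width: 91.9
finger_force: 0.0
```

Request:
servo_tool --deltas '[[[0,0,0],[0,0,0]],[[0,0,0],[0,0,0]],[[0,0,0],[0,0,0]],[[0,0,0],[0,0,0]],[[0,0,0],[0,0,0]],[[0,0,0],[0,0,0]]]' --fingers 0

```text
time: 6.75
tool_pos: [523.9, -224.0, 14.4]
tcp_rot: [-3.139, 0.436, 1.715]
contact_force: [0.5, -0.1, -0.6]
grip_width: 36.3
finger_force: 0.0
```

Run:
```python
from kin import *
o=bot.get_obs(); print(o["tool_pos"],tcp(Gp,Rp),o["joint_positions"].round(2),o["grip_width"],o["finger_force"],o["contact_force"])
s=rows(o["tool_pos"]+[0,0,130],R.from_euler('xyz',o["tcp_rot"]),5)
G1=np.array([525,-40,300]); 
for f in(.25,.5,.75,1):
    pass
s=rows(tcp(Gs*[1,1,0]+[-40,-40,290],Rs1),Rs1,14,s)
print(ik(Rs1,s[0],[-.2,.7,1.4,1,1.6,-.7]))
s=rows(tcp(Gs*[1,1,0]+[0,0,290],Rs1),Rs1,2,s)
s=rows(tcp(Gs+[0,0,6],Rs1),Rs1,6,s)
```

```text
conv (0.032756861921802875, 1, 1, 1.5707963267948966)
[ 35.  77. 391. 377. 286. 318.] 9.72123916998271
[ 523.88337161 -224.01144936   14.37415473] [ 523.08200638 -223.91781782   14.78015205] [-0.33  0.65  1.81 -0.73  0.6   0.12] 36.34186678087809 0.0 [ 0.53832426 -0.05178718 -0.6092932 ]
5 rows [[[-0.011,-0.0001,-0.0236],[0.0,0.0,0.0]],[[-0.011,-0.0001,-0.0236],[0.0,0.0,0.0]],[[-0.011,-0.0001,-0.0236],[0.0,0.0,0.0]],[[-0.011,-0.0001,-0.0236],[0.0,0.0,0.0]],[[-0.011,-0.0001,-0.0236],[0.0,0.0,0.0]]]
14 rows [[[0.026,0.0019,-0.023],[0.3,6.4,-0.85]],[[0.0284,0.0022,-0.0199],[0.3,6.4,-0.85]],[[0.0304,0.0025,-0.0167],[0.3,6.4,-0.85]],[[0.032,0.0029,-0.0132],[0.3,6.4,-0.85]],[[0.0333,0.0033,-0.0095],[0.3,6.4,-0.85]],[[0.0341,0.0038,-0.0058],[0.3,6.4,-0.85]],[[0.0344,0.0042,-0.002],[0.3,6.4,-0.85]],[[0.0344,0.0048,0.0018],[0.3,6.4,-0.85]],[[0.0339,0.0053,0.0056],[0.3,6.4,-0.85]],[[0.033,0.0058,0.0094],[0.3,6.4,-0.85]],[[0.0316,0.0063,0.0129],[0.3,6.4,-0.85]],[[0.0299,0.0069,0.0163],[0.3,6.4,-0.85]],[[0.0278,0.0074,0.0195],[0.3,6.4,-0.85]],[[0.0253,0.0079,0.0225],[0.3,6.4,-0.85]]]
(array([-0.19,  0.59,  1.52,  0.92,  1.74, -0.72]), np.float64(1.1368683772161603e-13))
2 rows [[[0.0051,0.0255,0.011],[0.0,0.0,0.0]],[[0.0051,0.0255,0.011],[0.0,0.0,0.0]]]
6 rows [[[-0.0216,0.0,0.0101],[0.0,0.0,0.0]],[[-0.0216,-0.0,0.0101],[0.0,0.0,0.0]],[[-0.0216,-0.0,0.0101],[0.0,0.0,0.0]],[[-0.0216,-0.0,0.0101],[0.0,0.0,0.0]],[[-0.0216,-0.0,0.0101],[0.0,0.0,0.0]],[[-0.0216,-0.0,0.0101],[0.0,0.0,0.0]]]
```

Fingers still closing; wait a little, then lift a little and look.

Request:
servo_tool --deltas '[[[0,0,0],[0,0,0]],[[0,0,0],[0,0,0]],[[0,0,0],[0,0,0]]]'

```text
time: 7.12
tool_pos: [523.7, -224.0, 14.4]
tcp_rot: [-3.138, 0.436, 1.715]
contact_force: [-0.3, -0.4, 1.7]
grip_width: 29.9
finger_force: 30.0
```

Request:
servo_tool --deltas '[[[-0.006,0,-0.012],[0,0,0]],[[-0.011,0,-0.0235],[0,0,0]],[[-0.011,0,-0.0235],[0,0,0]],[[-0.011,0,-0.0235],[0,0,0]],[[-0.011,0,-0.0235],[0,0,0]],[[-0.006,0,-0.012],[0,0,0]],[[0,0,0],[0,0,0]]]'

```text
time: 8.0
tool_pos: [524.7, -225.0, 145.9]
tcp_rot: [-3.141, 0.436, 1.715]
contact_force: [0.0, 0.2, -2.5]
grip_width: 29.7
finger_force: 30.0
```

Run:
```python
from h import *
w=bot.capture("wrist")[...,::-1]; s=bot.capture("scene")[...,::-1]
cv2.imwrite("pics/lift.png",np.hstack([cv2.resize(w,(400,300)),cv2.resize(s[120:270,100:300],(400,300))]))
o=bot.get_obs(); print(o["tool_pos"],o["grip_width"],o["finger_force"],o["contact_force"],o["moment"])
```

```text
[ 523.80547453 -224.65826085  144.13099522] 29.690764341011192 29.97181624174118 [-0.39127924 -0.00830907 -3.21235167] [0.48505239 0.14364838 0.00273973]
```

View pics/lift.png

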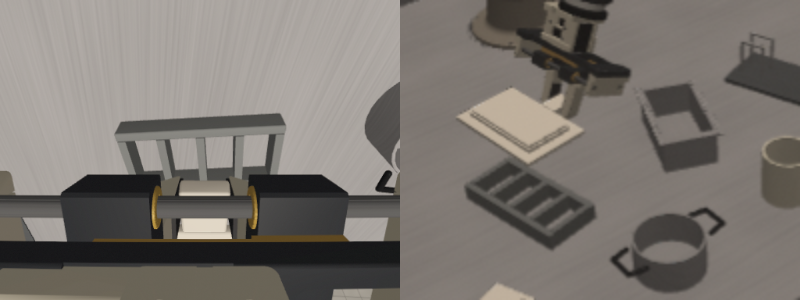

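Left: the tab is held between the pads. Right: the lid is lifted and level over the empty drainer. Now turn it and carry it to the stand.

Run:
```python
from plan import *
s=rows(tcp(Gs*[1,1,0]+[0,0,270],Rs1),Rs1,18)
```

```text
18 rows [[[0.0225,0.004,-0.0177],[0.23,4.98,-0.66]],[[0.0239,0.0042,-0.0157],[0.23,4.98,-0.66]],[[0.0251,0.0044,-0.0136],[0.23,4.98,-0.66]],[[0.0261,0.0046,-0.0114],[0.23,4.98,-0.66]],[[0.0269,0.0049,-0.0091],[0.23,4.98,-0.66]],[[0.0276,0.0052,-0.0067],[0.23,4.98,-0.66]],[[0.028,0.0055,-0.0043],[0.23,4.98,-0.66]],[[0.0282,0.0058,-0.0019],[0.23,4.98,-0.66]],[[0.0282,0.0061,0.0005],[0.23,4.98,-0.66]],[[0.028,0.0064,0.0029],[0.23,4.98,-0.66]],[[0.0275,0.0068,0.0053],[0.23,4.98,-0.66]],[[0.0269,0.0071,0.0077],[0.23,4.98,-0.66]],[[0.026,0.0075,0.0099],[0.23,4.98,-0.66]],[[0.025,0.0078,0.0121],[0.23,4.98,-0.66]],[[0.0238,0.0081,0.0142],[0.23,4.98,-0.66]],[[0.0223,0.0085,0.0162],[0.23,4.98,-0.66]],[[0.0208,0.0088,0.018],[0.23,4.98,-0.66]],[[0.019,0.0091,0.0197],[0.23,4.98,-0.66]]]
```

Request:
servo_tool --deltas '[[[0.0225,0.004,-0.0175],[0.23,5,-0.66]],[[0.024,0.004,-0.0155],[0.23,5,-0.66]],[[0.025,0.0045,-0.0135],[0.23,5,-0.66]],[[0.026,0.0045,-0.0115],[0.23,5,-0.66]],[[0.027,0.005,-0.009],[0.23,5,-0.66]],[[0.0275,0.005,-0.0065],[0.23,5,-0.66]],[[0.028,0.0055,-0.0045],[0.23,5,-0.66]],[[0.028,0.006,-0.002],[0.23,5,-0.66]],[[0.028,0.006,0.0005],[0.23,5,-0.66]],[[0.028,0.0065,0.003],[0.23,5,-0.66]],[[0.0275,0.007,0.0055],[0.23,5,-0.66]],[[0.027,0.007,0.0075],[0.23,5,-0.66]],[[0.026,0.0075,0.01],[0.23,5,-0.66]],[[0.025,0.008,0.012],[0.23,5,-0.66]],[[0.024,0.008,0.014],[0.23,5,-0.66]],[[0.0225,0.0085,0.016],[0.23,5,-0.66]],[[0.021,0.009,0.018],[0.23,5,-0.66]],[[0.019,0.009,0.02],[0.23,5,-0.66]],[[0,0,0],[0,0,0]],[[0,0,0],[0,0,0]]]'

```text
time: 10.6
tool_pos: [524.2, 280.0, 263.3]
tcp_rot: [-3.139, -1.139, 1.91]
contact_force: [0.2, -1.1, -1.3]
grip_width: 29.4
finger_force: 30.0
```

Run:
```python
from plan import *
import pickle
c=bot.camera_model("scene"); s=bot.capture("scene")[...,::-1]; t=bot.capture("top")[...,::-1]; cv2.imwrite("pics/s1.png",s); cv2.imwrite("pics/t1.png",t)
o=bot.get_obs(); print(o["tool_pos"],o["joint_positions"].round(2),o["grip_width"],o["finger_force"])
G=o["tool_pos"]-19*R.from_euler('xyz',o["tcp_rot"]).as_matrix()[:,2]; print("grasp",G)
u=proj(c,[Gs])[0].astype(int); v=proj(bot.camera_model("top"),[Gs])[0].astype(int); print(u,v)
cv2.imwrite("pics/st.png",np.hstack([cv2.resize(s[u[1]-90:u[1]+60,u[0]-75:u[0]+75],(400,400),interpolation=cv2.INTER_CUBIC),cv2.resize(t[v[1]-60:v[1]+60,v[0]-60:v[0]+60],(400,400),interpolation=cv2.INTER_CUBIC)]))
rows(tcp(Gs+[0,0,40],Rs1),Rs1,5)
```

```text
[524.45352595 279.84379519 264.1578535 ] [-0.11  0.66  1.43  0.97  1.71 -0.66] 29.51445170138575 29.971928000450134
grasp [530.20927485 263.57201369 272.10143465]
[295 128] [148 225]
5 rows [[[-0.0164,-0.0001,0.0079],[0.0,-0.06,0.01]],[[-0.0164,-0.0001,0.0079],[0.0,-0.06,0.01]],[[-0.0164,-0.0001,0.0079],[0.0,-0.06,0.01]],[[-0.0164,-0.0001,0.0079],[0.0,-0.06,0.01]],[[-0.0164,-0.0001,0.008],[0.0,-0.06,0.01]]]
```

View pics/st.png

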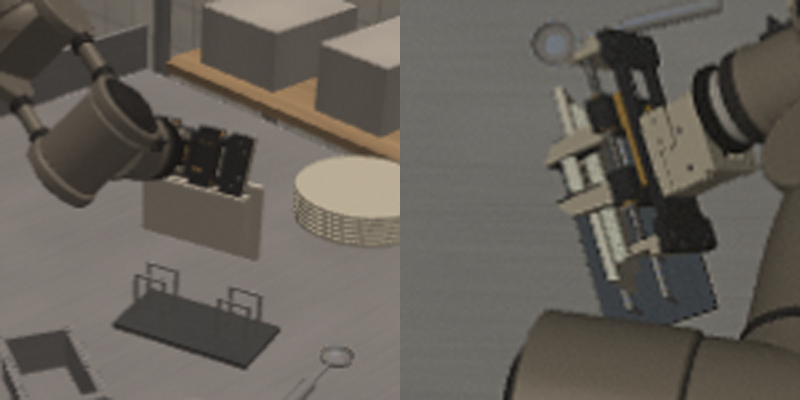

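The lid hangs edge-down above the stand: in the left crop its bottom corners are at (142,232) and (258,260), its top-right corner is at (262,187), and the hoops sit beneath. I'll check its vertical tilt from those corners.

Run:
```python
from plan import *
c=bot.camera_model("scene"); im=cv2.imread("pics/s1.png").astype(int)
o=bot.get_obs(); G=o["tool_pos"]-19*R.from_euler('xyz',o["tcp_rot"]).as_matrix()[:,2]
n=d(SA+90); e=d(SA)
# predicted pixels of corners (plate underside, lid z=0 -> 6 mm behind grasp) for a plumb lid
P=lambda y,h,tilt=0: G-6*n+y*e-h*(np.array([0,0,1])*np.cos(tilt)-n*np.sin(tilt))
for t in(-8,-4,0,4,8): print(t,proj(c,[P(88,131,np.radians(t)),P(-88,131,np.radians(t)),P(88,23,np.radians(t)),P(-88,23,np.radians(t))]).round(1).tolist())
m=((im.max(2)>95)&(im[...,2]-im[...,0]>8)).astype(np.uint8); m[:,:262]=0;m[:,325:]=0;m[:100]=0;m[145:]=0
k=max(cv2.findContours(m,0,1)[0],key=cv2.contourArea); print(cv2.approxPolyDP(k,2,True).reshape(-1,2).tolist())
```

```text
-8 [[314.2, 137.5], [270.4, 125.3], [317.9, 108.1], [272.6, 96.9]]
-4 [[315.3, 136.6], [271.6, 124.5], [318.1, 108.0], [272.8, 96.7]]
0 [[316.5, 135.6], [272.9, 123.5], [318.3, 107.8], [273.0, 96.6]]
4 [[317.6, 134.4], [274.1, 122.4], [318.5, 107.6], [273.3, 96.4]]
8 [[318.7, 133.0], [275.3, 121.2], [318.7, 107.4], [273.5, 96.2]]
[[324, 100], [314, 100], [312, 106], [318, 110], [315, 135], [275, 124], [273, 106], [262, 106], [262, 144], [269, 144], [271, 140], [272, 144], [274, 141], [279, 142], [277, 144], [284, 144], [286, 139], [287, 144], [324, 144]]
```

The observed corners match a plumb lid (tilt about 0°). Descend.

Request:
servo_tool --deltas '[[[-0.0165,0,0.008],[0,0,0]],[[-0.0165,0,0.008],[0,0,0]],[[-0.0165,0,0.008],[0,0,0]],[[-0.0165,0,0.008],[0,0,0]],[[-0.0165,0,0.008],[0,0,0]],[[0,0,0],[0,0,0]],[[0,0,0],[0,0,0]]]'

```text
time: 11.58
tool_pos: [523.9, 282.4, 173.1]
tcp_rot: [3.138, -1.141, 1.915]
contact_force: [1.1, -0.1, -2.1]
grip_width: 29.9
finger_force: 30.0
```

Run:
```python
from plan import *
o=bot.get_obs(); G=o["tool_pos"]-19*R.from_euler('xyz',o["tcp_rot"]).as_matrix()[:,2]; print("grasp",G,Gs,"err n,e",(G-Gs)@d(SA+90),(G-Gs)@d(SA),o["contact_force"])
rows(tcp(Gs+[0,0,5],Rs1),Rs1,4)
```

```text
grasp [529.64520776 266.13436209 180.97988744] [529.29857942 264.82792447 141.        ] err n,e 1.1157953836441066 0.762844085689296 [ 1.07718298 -0.13590757 -2.06379049]
4 rows [[[-0.0081,-0.0002,0.0034],[0.0,-0.09,0.02]],[[-0.0081,-0.0002,0.0034],[0.0,-0.09,0.02]],[[-0.0081,-0.0002,0.0034],[0.0,-0.09,0.02]],[[-0.0081,-0.0002,0.0034],[0.0,-0.09,0.02]]]
```

Request:
servo_tool --deltas '[[[-0.008,0,0.0034],[0,0,0]],[[-0.008,0,0.0034],[0,0,0]],[[-0.008,0,0.0034],[0,0,0]],[[-0.008,0,0.0034],[0,0,0]],[[0,0,0],[0,0,0]]]'

```text
time: 12.2
tool_pos: [523.7, 281.4, 137.1]
tcp_rot: [-3.14, -1.141, 1.91]
contact_force: [-0.2, 0.1, -2.1]
grip_width: 29.5
finger_force: 30.0
```

Request:
servo_tool --deltas '[[[-0.0018,0,0.0008],[0,0,0]],[[-0.0014,0,0.0006],[0,0,0]],[[0,0,0],[0,0,0]]]'

```text
time: 12.58
tool_pos: [524.0, 281.4, 135.1]
tcp_rot: [3.138, -1.141, 1.915]
contact_force: [-2.1, -0.6, 1.8]
grip_width: 29.5
finger_force: 30.0
```

Request:
servo_tool --deltas '[[[-0.0009,0,0.0004],[0,0,0]],[[0,0,0],[0,0,0]]]'

```text
time: 12.82
tool_pos: [523.7, 281.6, 135.0]
tcp_rot: [3.137, -1.143, 1.917]
contact_force: [-4.0, -2.1, 6.6]
grip_width: 29.7
finger_force: 30.0
```

Request:
servo_tool --deltas '[[[-0.0009,0,0.0004],[0,0,0]],[[0,0,0],[0,0,0]]]'

```text
time: 13.08
tool_pos: [523.5, 281.7, 134.9]
tcp_rot: [3.136, -1.144, 1.918]
contact_force: [-4.9, -2.1, 10.4]
grip_width: 29.6
finger_force: 30.0
```

Floor contact where expected. Relieve the push and open.

Request:
servo_tool --deltas '[[[0.0014,0,-0.0006],[0,0,0]],[[0,0,0],[0,0,0]]]'

```text
time: 13.32
tool_pos: [523.8, 281.5, 134.9]
tcp_rot: [3.138, -1.142, 1.915]
contact_force: [-3.8, -2.1, 6.0]
grip_width: 29.1
finger_force: 30.0
```

Request:
servo_tool --deltas '[[[0,0,0],[0,0,0]],[[0,0,0],[0,0,0]],[[0,0,0],[0,0,0]],[[0,0,0],[0,0,0]],[[0,0,0],[0,0,0]],[[0,0,0],[0,0,0]]]' --fingers 0.9

```text
time: 14.08
tool_pos: [524.1, 281.4, 134.0]
tcp_rot: [3.14, -1.141, 1.913]
contact_force: [-0.0, 0.9, -0.1]
grip_width: 81.7
finger_force: 0.0
```

Run:
```python
from kin import *
o=bot.get_obs(); print(o["tool_pos"],o["grip_width"],o["contact_force"])
Rc=R.from_euler('xyz',o["tcp_rot"]); s=(o["tool_pos"]-100*Rc.as_matrix()[:,2],Rc)
rows(s[0],Rc,4)
```

```text
conv (0.032756861921802875, 1, 1, 1.5707963267948966)
[ 35.  77. 391. 377. 286. 318.] 9.72123916998271
[524.05564376 281.39414849 133.9748125 ] 81.65782068429807 [-0.0430927   0.8530441  -0.12831444]
4 rows [[[0.0,-0.0,-0.025],[0.0,0.0,0.0]],[[0.0,-0.0,-0.025],[0.0,0.0,0.0]],[[0.0,-0.0,-0.025],[0.0,0.0,0.0]],[[0.0,-0.0,-0.025],[0.0,0.0,0.0]]]
```

Request:
servo_tool --deltas '[[[0,0,-0.025],[0,0,0]],[[0,0,-0.03],[0,0,0]],[[0,0,-0.03],[0,0,0]],[[0,0,0],[0,0,0]]]'

```text
time: 14.58
tool_pos: [551.1, 207.0, 170.0]
tcp_rot: [3.135, -1.139, 1.916]
contact_force: [0.5, 1.3, -0.5]
grip_width: 82.5
finger_force: 0.0
```

Run:
```python
from plan import *
s=rows([495,190,290],tool(SA-90,0)[0],9)
```

```text
9 rows [[[0.0122,-0.0065,-0.0053],[0.02,-7.25,0.0]],[[0.0115,-0.0065,-0.0068],[0.02,-7.25,0.0]],[[0.0105,-0.0065,-0.0082],[0.02,-7.25,0.0]],[[0.0094,-0.0065,-0.0095],[0.02,-7.25,0.0]],[[0.0081,-0.0065,-0.0106],[0.02,-7.25,0.0]],[[0.0067,-0.0065,-0.0115],[0.02,-7.25,0.0]],[[0.0052,-0.0065,-0.0123],[0.02,-7.25,0.0]],[[0.0036,-0.0065,-0.0128],[0.02,-7.25,0.0]],[[0.002,-0.0065,-0.0132],[0.02,-7.25,0.0]]]
```

Request:
servo_tool --deltas '[[[0.012,-0.0065,-0.0055],[0,-7.25,0]],[[0.0115,-0.0065,-0.007],[0,-7.25,0]],[[0.0105,-0.0065,-0.008],[0,-7.25,0]],[[0.0095,-0.0065,-0.0095],[0,-7.25,0]],[[0.008,-0.0065,-0.0105],[0,-7.25,0]],[[0.0065,-0.0065,-0.0115],[0,-7.25,0]],[[0.005,-0.0065,-0.0125],[0,-7.25,0]],[[0.0035,-0.0065,-0.013],[0,-7.25,0]],[[0.002,-0.0065,-0.013],[0,-7.25,0]],[[0,0,0],[0,0,0]],[[0,0,0],[0,0,0]]]'

```text
time: 15.95
tool_pos: [493.6, 190.8, 288.1]
tcp_rot: [-3.141, -0.004, 1.913]
contact_force: [-0.0, -0.4, -0.3]
grip_width: 82.8
finger_force: 0.0
```

Run:
```python
from h import *
import pickle
c=bot.camera_model("wrist"); w=bot.capture("wrist")[...,::-1]; cv2.imwrite("pics/w_st2.png",w); pickle.dump(c,open("w_st2.pkl","wb"))
o=bot.get_obs(); print(o["tool_pos"],o["tcp_rot"])
s=bot.capture("scene")[...,::-1]; cv2.imwrite("pics/s2.png",s)
cv2.imwrite("pics/st2.png",np.hstack([w[:250,150:420],cv2.resize(s[90:180,250:347],(270,250),interpolation=cv2.INTER_CUBIC)]))
```

```text
[493.83240797 190.28529686 287.95624164] [-3.14019489 -0.00411615  1.91152328]
```

View pics/st2.png

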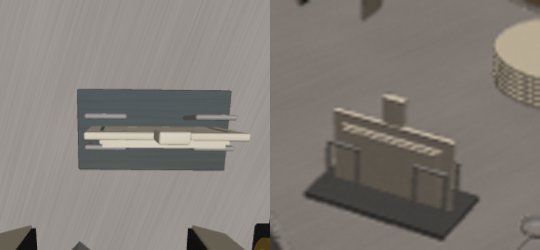

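The lid stands in the slot, tab up: in the left crop the tab is at (175,138) and the plate's top edge runs from (84,135) to (249,136). The right crop shows it upright between the hoops. I'll measure the tab.

Run:
```python
from m import *
from plan import *
print("----")
im,c=ld("st2")
print(im[122:156:2,325].tolist()); 
n=d(SA+90);e=d(SA)
for nm,p,z in[("plate L",(150+84,135),118),("plate R",(150+249,136),118)]:
    q=ray(c,[p],z)[0]-np.r_[ST,z]; print(nm,"e",q@e,"n",q@n)
# predicted tab top face corners for plumb lid at n offset 0..,
for off in(-6,-3,0): print(off,proj(c,[np.r_[ST,158]+e*a+n*(off+b) for a in(-15,15) for b in(0,12)]).round(0).tolist())
y=im[100:175,300:350].max(2); print(np.array2string(y[25:55:2,0:50:3],max_line_width=200))
```

```text
bg [137 141 147] [88 88 82]
stand (array([530.5, 263.2], dtype=float32), [108.7092514038086, 213.42771911621094], 19.63632583618164)
bg [135 139 145] [163 152 146] [150 141 138]
pan (array([536.6,   7.8], dtype=float32), [88.78999328613281, 159.832275390625], -22.20694351196289)
bg [127 131 138] [170 186 196] [177 193 195]
lid (array([ 533.8, -299.6], dtype=float32), [92.42310333251953, 174.2402801513672], 7.911829471588135)
tab [ 196  133  129   64 2060] [[ 525.92047231 -238.66548864   38.        ]]
(array([ 524.6, -235.8], dtype=float32), [72.88246154785156, 174.52841186523438], 8.458244323730469)
----
[[90, 90, 83], [88, 87, 81], [95, 98, 96], [102, 114, 121], [102, 114, 121], [151, 167, 175], [193, 209, 210], [192, 208, 211], [189, 206, 211], [186, 203, 210], [183, 200, 209], [146, 162, 170], [188, 204, 211], [117, 124, 124], [87, 88, 82], [88, 89, 83], [86, 87, 81]]
plate L e -87.05767243658158 n -1.5528291475020748
plate R e 86.56432097914943 n -2.0396600079044767
-6 [[308.0, 142.0], [309.0, 128.0], [341.0, 142.0], [341.0, 129.0]]
-3 [[308.0, 138.0], [309.0, 125.0], [341.0, 139
[... 453 characters left out ...]
 99 153 211 211 211 211 211 211 211 211 211 207 211 211 211]
 [208 177  99 161 211 211 211 211 211 211 211 210 210 206 208 208 208]
 [181 177  99 167 211 211 211 211 211 210 210 210 208 204 192 192 194]
 [211 211 138 172 211 211 211 210 209 209 208 208 207 203 211 197 197]
 [211 211 209 165 198 195 194 195 195 196 195 196 196 196 211 211 211]
 [211 211 211 209 202 202 194 194 194 194 194 194 195 211 211 211 211]
 [173 173 173 174 174 185 185 186 186 186 187 186 186 186 187 198 205]
 [ 89  89  88  88  87  87  87  88  88  87  88  87  88  84  76 138 142]
 [ 88  88  87  87  88  87  87  88  87  89  88  87  87  88  89  84  85]
 [ 90  90  90  88  89  89  89  89  89  88  89  88  88  88  88  88  87]]
```

```bash
cat >> plan.py <<'E'
n=d(SA+90); e=d(SA); up=np.array([0,0,1.])
Rr=tool(SA-90,40)[0]; Gr=np.r_[ST,143]-1*n
E
python3 - <<'E'
from kin import *
s=rows(tcp(Gr,Rr,90),Rr,8); print(ik(Rr,s[0],[.6,.8,1.3,-.7,1.4,.6]),ik(Rr,tcp(Gr,Rr),[.6,.8,1.3,-.7,1.4,.6]))
E
```

```text
conv (0.032756861921802875, 1, 1, 1.5707963267948966)
[ 35.  77. 391. 377. 286. 318.] 9.72123916998271
8 rows [[[0.0125,0.0073,0.0114],[-0.01,-5.03,0.0]],[[0.0135,0.0073,0.0102],[-0.01,-5.03,0.0]],[[0.0143,0.0073,0.009],[-0.01,-5.03,0.0]],[[0.015,0.0073,0.0077],[-0.01,-5.03,0.0]],[[0.0157,0.0073,0.0064],[-0.01,-5.03,0.0]],[[0.0162,0.0073,0.005],[-0.01,-5.03,0.0]],[[0.0165,0.0073,0.0035],[-0.01,-5.03,0.0]],[[0.0168,0.0073,0.0021],[-0.01,-5.03,0.0]]]
(array([ 0.72,  0.77,  1.14, -0.64,  1.54,  0.5 ]), np.float64(9.606537787476555e-12)) (array([ 0.64,  0.79,  1.31, -0.68,  1.35,  0.56]), np.float64(1.4210854715202004e-13))
```

Request:
servo_tool --deltas '[[[0.0125,0.0073,0.0115],[0,-5,0]],[[0.0135,0.0073,0.01],[0,-5,0]],[[0.0145,0.0073,0.009],[0,-5,0]],[[0.015,0.0073,0.0077],[0,-5,0]],[[0.0157,0.0073,0.0064],[0,-5,0]],[[0.016,0.0073,0.005],[0,-5,0]],[[0.0165,0.0073,0.0035],[0,-5,0]],[[0.017,0.0073,0.002],[0,-5,0]],[[0,0,0],[0,0,0]],[[0,0,0],[0,0,0]]]'

```text
time: 17.3
tool_pos: [515.9, 304.0, 198.5]
tcp_rot: [-3.141, 0.695, 1.911]
contact_force: [0.4, 0.1, 0.6]
grip_width: 82.5
finger_force: 0.0
```

Run:
```python
from plan import *
o=bot.get_obs(); print(o["tool_pos"],tcp(Gr,Rr,90),o["joint_positions"].round(2)); rows(tcp(Gr,Rr),Rr,6)
```

```text
[515.92333018 304.02635483 198.53326172] [515.39955603 304.07755574 197.38915546] [ 0.72  0.69  1.22 -0.64  1.54  0.51]
6 rows [[[0.0001,-0.0001,0.0151],[-0.01,-0.03,-0.0]],[[0.0001,-0.0001,0.0151],[-0.01,-0.03,-0.0]],[[0.0001,-0.0001,0.0151],[-0.01,-0.03,-0.0]],[[0.0001,-0.0001,0.0151],[-0.01,-0.03,-0.0]],[[0.0001,-0.0001,0.0151],[-0.01,-0.03,-0.0]],[[0.0001,-0.0001,0.0151],[-0.01,-0.03,-0.0]]]
```

Request:
servo_tool --deltas '[[[0,0,0.015],[0,0,0]],[[0,0,0.015],[0,0,0]],[[0,0,0.015],[0,0,0]],[[0,0,0.015],[0,0,0]],[[0,0,0.015],[0,0,0]],[[0,0,0.015],[0,0,0]],[[0,0,0],[0,0,0]],[[0,0,0],[0,0,0]]]'

```text
time: 18.3
tool_pos: [535.0, 250.9, 129.9]
tcp_rot: [3.14, 0.696, 1.911]
contact_force: [1.5, -0.5, 0.2]
grip_width: 82.3
finger_force: 0.0
```

Request:
servo_tool --deltas '[[[0,0,0],[0,0,0]],[[0,0,0],[0,0,0]],[[0,0,0],[0,0,0]],[[0,0,0],[0,0,0]],[[0,0,0],[0,0,0]],[[0,0,0],[0,0,0]],[[0,0,0],[0,0,0]],[[0,0,0],[0,0,0]],[[0,0,0],[0,0,0]]]' --fingers 0

```text
time: 19.42
tool_pos: [534.7, 250.6, 129.6]
tcp_rot: [3.141, 0.696, 1.911]
contact_force: [-0.2, -0.3, -0.2]
grip_width: 29.7
finger_force: 30.0
```

Run:
```python
from plan import *
o=bot.get_obs(); G=o["tool_pos"]-19*R.from_euler('xyz',o["tcp_rot"]).as_matrix()[:,2]; print("err e,n,z",(G-Gr)@e,(G-Gr)@n,G[2]-143,o["grip_width"],o["finger_force"],o["contact_force"])
rows(o["tool_pos"]+[0,0,125],R.from_euler('xyz',o["tcp_rot"]),6)
```

```text
err e,n,z 0.3583146759918399 0.9216095483586378 1.1856479757151988 29.73751925666024 29.997978508472443 [-0.21269963 -0.31742297 -0.21206737]
6 rows [[[-0.0134,0.0,-0.016],[0.0,0.0,0.0]],[[-0.0134,0.0,-0.016],[0.0,0.0,0.0]],[[-0.0134,0.0,-0.016],[0.0,0.0,0.0]],[[-0.0134,0.0,-0.016],[0.0,0.0,0.0]],[[-0.0134,0.0,-0.016],[0.0,0.0,0.0]],[[-0.0134,0.0,-0.016],[0.0,0.0,0.0]]]
```

Request:
servo_tool --deltas '[[[-0.0067,0,-0.008],[0,0,0]],[[-0.0134,0,-0.016],[0,0,0]],[[-0.0134,0,-0.016],[0,0,0]],[[-0.0134,0,-0.016],[0,0,0]],[[-0.0134,0,-0.016],[0,0,0]],[[-0.0134,0,-0.016],[0,0,0]],[[-0.0067,0,-0.008],[0,0,0]],[[0,0,0],[0,0,0]]]'

```text
time: 20.42
tool_pos: [535.0, 250.6, 255.6]
tcp_rot: [3.139, 0.696, 1.91]
contact_force: [-0.5, 0.4, -2.7]
grip_width: 29.7
finger_force: 30.0
```

```bash
cat >> plan.py <<'E'
al=np.radians(2); u_=up*np.cos(al)-n*np.sin(al); lz=n*np.cos(al)+up*np.sin(al)
RL=R.from_matrix(np.c_[-u_,np.cross(lz,-u_),lz]); REL=RL.inv()*Rr
RT=R.from_matrix(np.c_[d(PA+90),d(PA+180),up]); Rf=RT*REL; Gf=np.r_[PAN,71]+80*d(PA-90)
E
python3 - <<'E'
from kin import *
o=bot.get_obs(); print(o["grip_width"],o["tool_pos"],o["joint_positions"].round(2))
s=rows(tcp(Gf+[0,0,120],Rf),Rf,18); print(ik(Rf,s[0],[-.7,.5,1.8,.8,1.2,-.7]),ik(Rf,tcp(Gf,Rf),[-.7,.5,1.8,.8,1.2,-.7]))
E
```

```text
conv (0.032756861921802875, 1, 1, 1.5707963267948966)
[ 35.  77. 391. 377. 286. 318.] 9.72123916998271
29.686576894695925 [534.95140846 250.58251778 255.58108465] [ 0.64  0.59  1.24 -0.66  1.55  0.39]
18 rows [[[-0.0096,-0.0068,0.0136],[-0.17,4.64,2.54]],[[-0.011,-0.0064,0.0128],[-0.17,4.64,2.54]],[[-0.0123,-0.006,0.0118],[-0.17,4.64,2.54]],[[-0.0134,-0.0054,0.0107],[-0.17,4.64,2.54]],[[-0.0145,-0.0048,0.0096],[-0.17,4.64,2.54]],[[-0.0154,-0.0042,0.0084],[-0.17,4.64,2.54]],[[-0.0162,-0.0035,0.0071],[-0.17,4.64,2.54]],[[-0.0169,-0.0028,0.0057],[-0.17,4.64,2.54]],[[-0.0174,-0.0021,0.0043],[-0.17,4.64,2.54]],[[-0.0177,-0.0013,0.0029],[-0.17,4.64,2.54]],[[-0.018,-0.0005,0.0014],[-0.17,4.64,2.54]],[[-0.018,0.0003,-0.0],[-0.17,4.64,2.54]],[[-0.0179,0.0011,-0.0015],[-0.17,4.64,2.54]],[[-0.0177,0.0019,-0.0029],[-0.17,4.64,2.54]],[[-0.0173,0.0027,-0.0043],[-0.17,4.64,2.54]],[[-0.0168,0.0034,-0.0057],[-0.17,4.64,2.54]],[[-0.0161,0.0042,-0.007],[-0.17,4.64,2.54]],[[-0.0152,0.0049,-0.0083],[-0.17,4.64,2.54]]]
(array([-0.74,  0.48,  1.78,  0.8 ,  1.34, -0.73]), np.float64(8.326672684688674e-14)) (array([-0.74,  0.72,  1.82,  0.87,  1.15, -0.95]), np.float64(5.400124791776761e-13))
```

Request:
servo_tool --deltas '[[[-0.0096,-0.007,0.0136],[-0.17,4.64,2.54]],[[-0.011,-0.0064,0.0128],[-0.17,4.64,2.54]],[[-0.0123,-0.006,0.0118],[-0.17,4.64,2.54]],[[-0.0134,-0.0054,0.0107],[-0.17,4.64,2.54]],[[-0.0145,-0.0048,0.0096],[-0.17,4.64,2.54]],[[-0.0154,-0.0042,0.0084],[-0.17,4.64,2.54]],[[-0.0162,-0.0035,0.0071],[-0.17,4.64,2.54]],[[-0.0169,-0.0028,0.0057],[-0.17,4.64,2.54]],[[-0.0174,-0.0021,0.0043],[-0.17,4.64,2.54]],[[-0.0177,-0.0013,0.003],[-0.17,4.64,2.54]],[[-0.018,-0.0005,0.0014],[-0.17,4.64,2.54]],[[-0.018,0.0003,0],[-0.17,4.64,2.54]],[[-0.018,0.001,-0.0015],[-0.17,4.64,2.54]],[[-0.0177,0.002,-0.003],[-0.17,4.64,2.54]],[[-0.0173,0.0027,-0.0043],[-0.17,4.64,2.54]],[[-0.0168,0.0034,-0.0057],[-0.17,4.64,2.54]],[[-0.016,0.004,-0.007],[-0.17,4.64,2.54]],[[-0.015,0.005,-0.0083],[-0.17,4.64,2.54]],[[0,0,0],[0,0,0]],[[0,0,0],[0,0,0]]]'

```text
time: 22.92
tool_pos: [515.1, -63.8, 177.9]
tcp_rot: [-3.139, -0.834, 1.184]
contact_force: [0.4, -0.5, -2.0]
grip_width: 30.0
finger_force: 30.0
```

Run:
```python
from plan import *
import pickle
c=bot.camera_model("wrist"); w=bot.capture("wrist")[...,::-1]; s=bot.capture("scene")[...,::-1]; t=bot.capture("top")[...,::-1]
for k,v in(("w3",w),("s3",s),("t3",t)): cv2.imwrite(f"pics/{k}.png",v)
pickle.dump(c,open("w3.pkl","wb"))
o=bot.get_obs(); Rc=R.from_euler('xyz',o["tcp_rot"]); G=o["tool_pos"]-19*Rc.as_matrix()[:,2]; print("G err",G-Gf-[0,0,120],np.degrees((Rc.inv()*Rf).as_rotvec()).round(2),o["grip_width"])
cv2.imwrite("pics/pl.png",np.hstack([cv2.resize(w,(266,300)),cv2.resize(s[100:220,180:286],(266,300),interpolation=cv2.INTER_CUBIC),cv2.resize(t[170:290,185:291],(266,300),interpolation=cv2.INTER_CUBIC)]))
```

```text
G err [-0.48340908  0.78066156  0.39833505] [-0.09  0.22  0.06] 29.70470574558625
```

View pics/pl.png

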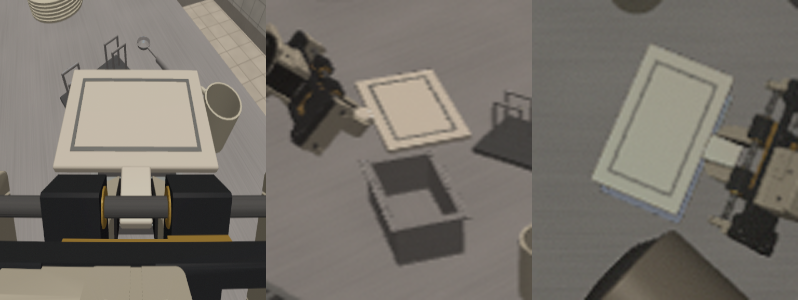

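The lid is right side up above the pan: left crop (wrist) shows the plate at (55..217, 70..172), the middle crop shows it over the pan at (415,110), and the top crop nearly covers the pan. I'll fit its exact pose with solvePnP on the plate corners.

```bash
cat > pnp.py <<'E'
from plan import *
import pickle,sys
def fitline(p): return cv2.fitLine(np.float32(p),cv2.DIST_HUBER,0,.01,.01).ravel()
def inter(a,b):
    t=np.linalg.solve(np.c_[a[:2],-b[:2]],b[2:]-a[2:]); return a[2:]+t[0]*a[:2]
def corners(im):
    "top-face quad in wrist view: edges located by brightness steps"
    g=cv2.GaussianBlur(im[...,2],(3,3),0).astype(int); T,B,L,Rr_=[],[],[],[]
    m=((im[...,2].astype(int)-im[...,0]>8)&(g>165)).astype(np.uint8)
    return m,g
E
python3 - <<'E'
from pnp import *
im=cv2.imread("pics/w3.png"); m,g=corners(im)
print("bottom col150",g[195:232,150].tolist()); print("top col 250",g[80:110,250].tolist()); print("row150 L",g[150,100:150].tolist()); print("row150 R",g[150,375:425].tolist())
print(im[150,105:150:4].tolist(),im[150,380:425:4].tolist())
E
```

```text
bottom col150 [194, 197, 196, 196, 197, 197, 197, 197, 197, 197, 197, 197, 197, 197, 197, 197, 195, 189, 179, 165, 143, 120, 107, 104, 106, 117, 132, 126, 86, 47, 34, 34, 33, 34, 34, 34, 34]
top col 250 [147, 147, 147, 147, 147, 147, 145, 138, 139, 162, 188, 196, 196, 196, 196, 196, 196, 196, 193, 176, 145, 120, 112, 124, 158, 188, 196, 196, 196, 196]
row150 L [145, 143, 143, 143, 144, 143, 143, 143, 144, 144, 144, 145, 146, 146, 147, 147, 146, 145, 145, 146, 148, 154, 168, 185, 195, 197, 197, 197, 197, 197, 197, 197, 197, 197, 197, 197, 197, 197, 197, 197, 197, 197, 197, 197, 194, 176, 144, 119, 113, 113]
row150 R [123, 152, 182, 194, 197, 197, 197, 197, 197, 197, 197, 197, 197, 197, 197, 197, 197, 197, 197, 197, 197, 197, 196, 190, 164, 124, 100, 96, 96, 96, 96, 96, 97, 96, 97, 97, 97, 97, 97, 97, 98, 98, 101, 108, 115, 124, 139, 153, 162, 171]
[[134, 138, 143], [134, 138, 144], [136, 141, 146], [136, 140, 145], [138, 144, 150], [171, 187, 197], [171, 187, 197], [170, 186, 197], [170, 187, 197], [170, 186, 197], [161, 175, 185], [106, 111, 113]] [[170, 186, 196], [170, 186, 197], [170, 186, 197], [170, 187, 197], [170, 186, 196], [90, 104, 111], [78, 91, 96], [78, 91, 96], [79, 92, 97], [80, 92, 98], [88, 102, 107], [156, 176, 183]]
```

```bash
cat > pnp.py <<'E'
from plan import *
import pickle,sys
def fitl(p): return cv2.fitLine(np.float32(p),cv2.DIST_HUBER,0,.01,.01).ravel()
def inter(a,b):
    t=np.linalg.solve(np.c_[a[:2],-b[:2]],b[2:]-a[2:]); return a[2:]+t[0]*a[:2]
def cross(v,th):  # sub-pixel first rising crossing
    i=np.argmax(v>th); return i-1+(th-v[i-1])/(v[i]-v[i-1])
def lidpose(im,c,x=(115,405),yt=60,yb=235,th=172):
    g=im[...,2].astype(float); rows_=range(110,195,4); cols=[k for k in range(165,366,6)]; cb=[k for k in cols if k<205 or k>318]
    mid=260
    L=fitl([(100+cross(g[r,100:mid],th),r) for r in rows_]); Rr_=fitl([(430-cross(g[r,430:mid:-1],th) ,r) for r in rows_])
    T=fitl([(k,yt+cross(g[yt:150,k],th)) for k in cols]); B=fitl([(k,yb-cross(g[yb:150:-1,k],th)) for k in cb])
    q=np.float64([inter(T,L),inter(T,Rr_),inter(B,Rr_),inter(B,L)])
    # lid frame: far edge x=+54; camera image right = ? tool y; lid y to image left when top up
    P=np.float64([[54,88,8],[54,-88,8],[-54,-88,8],[-54,88,8]])
    ok,r,t=cv2.solvePnP(P,q,c["mtx"],c["dist"]); e=cv2.projectPoints(P,r,t,c["mtx"],c["dist"])[0].reshape(-1,2)-q
    M,o=pose(c); return M@cv2.Rodrigues(r)[0],o+M@t.ravel(),np.abs(e).max(),q
E
python3 - <<'E'
from pnp import *
im=cv2.imread("pics/w3.png"); c=pickle.load(open("w3.pkl","rb"))
Rl,p,err,q=lidpose(im,c); print(q.round(1).tolist(),"reproj",err)
print("lid",p,"\n",Rl.round(3)); D=RT.inv()*R.from_matrix(Rl); print("rot err deg (lid axes)",np.degrees(D.as_rotvec()),"pos err vs PAN",p-np.r_[PAN,65])
t=cv2.imread("pics/t3.png"); ct=bot.camera_model("top")
m=(t.max(2)>125).astype(np.uint8); m[:,:190]=0; m[:,275:]=0; m[:180]=0; m[270:]=0
print("top",rect(ct,cv2.morphologyEx(m,cv2.MORPH_OPEN,cv2.getStructuringElement(2,(15,15))),p[2]+8))
E
```

```text
[[143.1, 88.9], [392.2, 89.5], [415.5, 214.3], [101.0, 213.6]] reproj 7.14583094808728
lid [ 5.38912353e+02 -5.19080917e-01  1.80999689e+02] 
 [[ 0.422 -0.905 -0.056]
 [ 0.906  0.423 -0.004]
 [ 0.028 -0.049  0.998]]
rot err deg (lid axes) [-2.85830612 -1.52435738 -2.89103614] pos err vs PAN [ -1.78764728   2.48091908 115.99968854]
top (array([541.4,  -1.8], dtype=float32), [73.14485931396484, 136.230224609375], -22.27772331237793)
```

```bash
python3 - <<'E'
import re
s=open("pnp.py").read()
s=s.replace("Rr_=fitl([(430-cross(g[r,430:mid:-1],th) ,r) for r in rows_])","Rr_=fitl([(int(398+(r-89)*.19)-cross(g[r,int(398+(r-89)*.19):mid:-1],th),r) for r in rows_])")
open("pnp.py","w").write(s)
E
python3 - <<'E'
from pnp import *
im=cv2.imread("pics/w3.png"); c=pickle.load(open("w3.pkl","rb"))
g=im[...,2]; print(g[110,385:412].tolist(),g[190,400:425].tolist())
Rl,p,err,q=lidpose(im,c); print(q.round(1).tolist(),"reproj",err)
D=RT.inv()*R.from_matrix(Rl); print("rot err deg (lid axes)",np.degrees(D.as_rotvec()),"pos err in lid axes",RT.inv().apply(p-np.r_[PAN,65]))
E
```

```text
[191, 181, 177, 169, 161, 152, 147, 144, 142, 141, 142, 143, 142, 139, 142, 160, 191, 190, 190, 185, 153, 106, 96, 99, 100, 99, 99] [197, 197, 197, 197, 197, 197, 196, 197, 197, 197, 197, 197, 187, 128, 100, 100, 100, 99, 99, 99, 99, 99, 99, 99, 99]
[[143.1, 88.9], [391.5, 89.5], [415.1, 214.3], [101.0, 213.6]] reproj 6.886550175267018
rot err deg (lid axes) [-2.78735168 -1.55005076 -2.82395888] pos err in lid axes [  1.81056407   2.71203488 115.77538775]
```

```bash
sed -i 's/398+(r-89)\*.19/384+(r-89)*.33/g' pnp.py
python3 - <<'E'
from pnp import *
im=cv2.imread("pics/w3.png"); c=pickle.load(open("w3.pkl","rb"))
Rl,p,err,q=lidpose(im,c); print(q.round(1).tolist(),"reproj",err)
D=RT.inv()*R.from_matrix(Rl); print("rot err deg (lid axes)",np.degrees(D.as_rotvec()),"pos err in lid axes",RT.inv().apply(p-np.r_[PAN,65]))
o=bot.get_obs(); Rc=R.from_euler('xyz',o["tcp_rot"]); G=o["tool_pos"]-19*Rc.as_matrix()[:,2]; print("grasp in lid",Rl.T@(G-p))
E
```

```text
[[143.1, 88.9], [379.1, 89.5], [420.1, 214.3], [101.0, 213.6]] reproj 0.09925646570292201
rot err deg (lid axes) [ 0.19540252 -0.15644764 -0.0910448 ] pos err in lid axes [  2.15697084   1.74583625 115.03007791]
grasp in lid [-81.58251763  -1.09474711  11.59464506]
```

Run:
```python
from plan import *
c=bot.camera_model("top"); a=cv2.imread("pics/t3.png"); b=cv2.imread("pics/top0.png").astype(int)
print(a[225,215:285].max(1).tolist())
for th in(118,128,135):
    m=((a.max(2)>th)).astype(np.uint8); m[:,:190]=0; m[:,282:]=0; m[:170]=0; m[275:]=0
    m=cv2.morphologyEx(m,cv2.MORPH_CLOSE,np.ones((5,5))); m=cv2.morphologyEx(m,cv2.MORPH_OPEN,cv2.getStructuringElement(2,(19,19)))
    for z in(190,193): r=rect(c,m,z); print(th,z,r)
pm=(b[...,0]-b[...,2]>4).astype(np.uint8); pm[:,:205]=0;pm[:,270:]=0;pm[:190]=0;pm[265:]=0
print("pan before",rect(c,cv2.morphologyEx(pm,cv2.MORPH_CLOSE,np.ones((5,5))),65))
```

```text
[123, 160, 158, 158, 157, 138, 111, 141, 158, 157, 158, 157, 156, 157, 157, 156, 157, 156, 157, 158, 158, 157, 158, 156, 156, 157, 158, 157, 157, 157, 156, 157, 159, 144, 117, 146, 158, 157, 157, 150, 136, 151, 161, 156, 142, 131, 109, 57, 69, 79, 90, 101, 113, 121, 128, 120, 96, 72, 60, 73, 47, 40, 37, 58, 97, 94, 40, 39, 48, 47]
118 190 (array([531. , -18.7], dtype=float32), [147.31773376464844, 183.14881896972656], -22.34857177734375)
118 193 (array([530.5, -18.7], dtype=float32), [147.0063934326172, 182.76177978515625], -22.34855079650879)
128 190 (array([539.3,  -5.7], dtype=float32), [115.24836730957031, 176.03102111816406], -21.349576950073242)
128 193 (array([538.8,  -5.7], dtype=float32), [115.00482177734375, 175.6591339111328], -21.349552154541016)
135 190 (array([539.8,  -6.2], dtype=float32), [114.555908203125, 173.8622283935547], -22.044689178466797)
135 193 (array([539.3,  -6.2], dtype=float32), [114.3138427734375, 173.49488830566406], -22.044687271118164)
pan before (array([542.2,  -4.7], dtype=float32), [107.10223388671875, 175.77052307128906], -22.040485382080078)
```

Wrist PnP (0.1 px residual) and the top view agree: the lid is level within 0.2°, and needs a shift of about -1.2 mm in lid x and -1.7 mm in lid y. Descend to just above the rim with that correction.

Run:
```python
from plan import *
o=bot.get_obs(); Rc=R.from_euler('xyz',o["tcp_rot"]); w=RT.apply([-1.2,-1.7,0]); print(w, o["tool_pos"])
s=rows(o["tool_pos"]+w+[0,0,-94],Rc,6); print("down 1mm in tool",Rc.inv().apply([0,0,-1]).round(3))
```

```text
[ 1.12362956 -1.7514156   0.        ] [515.38521082 -63.29362733 178.63068098]
6 rows [[[-0.0117,0.0003,0.0104],[0.0,0.0,0.0]],[[-0.0117,0.0003,0.0104],[0.0,0.0,0.0]],[[-0.0117,0.0003,0.0104],[0.0,0.0,0.0]],[[-0.0117,0.0003,0.0104],[0.0,0.0,0.0]],[[-0.0117,0.0003,0.0104],[0.0,0.0,0.0]],[[-0.0117,0.0003,0.0104],[0.0,0.0,0.0]]]
down 1mm in tool [-0.741  0.     0.672]
```

Request:
servo_tool --deltas '[[[-0.0117,0.0003,0.0104],[0,0,0]],[[-0.0117,0.0003,0.0104],[0,0,0]],[[-0.0117,0.0003,0.0104],[0,0,0]],[[-0.0117,0.0003,0.0104],[0,0,0]],[[-0.0117,0.0003,0.0104],[0,0,0]],[[-0.0117,0.0003,0.0104],[0,0,0]],[[0,0,0],[0,0,0]],[[0,0,0],[0,0,0]]]'

```text
time: 24.08
tool_pos: [516.8, -65.7, 84.5]
tcp_rot: [-3.14, -0.835, 1.184]
contact_force: [0.4, 0.7, -2.1]
grip_width: 29.6
finger_force: 30.0
```

Run:
```python
from pnp import *
c=bot.camera_model("wrist"); im=bot.capture("wrist")[...,::-1]; cv2.imwrite("pics/w4.png",im)
o=bot.get_obs(); Rc=R.from_euler('xyz',o["tcp_rot"]); print(o["tool_pos"],"expected",[516.5,-65.0,84.6],o["contact_force"],np.degrees((Rc.inv()*Rf).as_rotvec()).round(2))
try:
    Rl,p,err,q=lidpose(im,c); D=RT.inv()*R.from_matrix(Rl); print("reproj",err,"rot",np.degrees(D.as_rotvec()),"pos",RT.inv().apply(p-np.r_[PAN,65]))
except Exception as x: print(x)
s=bot.capture("scene")[...,::-1]; cv2.imwrite("pics/pl4.png",np.hstack([cv2.resize(im,(400,300)),cv2.resize(s[130:220,190:310],(400,300),interpolation=cv2.INTER_CUBIC)]))
```

```text
[516.8908183  -65.81529566  84.73267228] expected [516.5, -65.0, 84.6] [ 0.03294284 -0.83704514 -1.43275778] [-0.01  0.17 -0.01]
reproj 0.13304236509321754 rot [ 0.39940113 -0.28557319  0.09973001] pos [ 0.90093898 -0.79204978 21.99405882]
```

View pics/pl4.png

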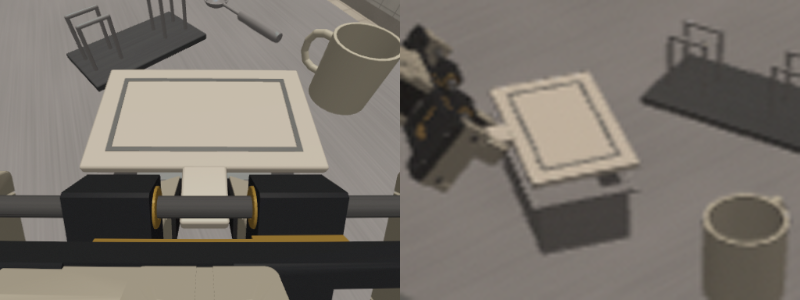

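The lid hovers over the pan, about 22 mm above seat; left crop plate at (82..328, 70..172), aligned within 1 mm. Lower in steps, watching the force.

Request:
servo_tool --deltas '[[[-0.003,0,0.0027],[0,0,0]],[[-0.003,0,0.0027],[0,0,0]],[[-0.003,0,0.0027],[0,0,0]],[[0,0,0],[0,0,0]]]'

```text
time: 24.68
tool_pos: [516.4, -65.6, 71.9]
tcp_rot: [-3.139, -0.835, 1.183]
contact_force: [-0.5, 0.5, -2.7]
grip_width: 30.2
finger_force: 30.0
```

Request:
servo_tool --deltas '[[[-0.0015,0,0.0013],[0,0,0]],[[-0.0015,0,0.0013],[0,0,0]],[[-0.0015,0,0.0013],[0,0,0]],[[0,0,0],[0,0,0]]]'

```text
time: 25.18
tool_pos: [516.5, -65.8, 66.1]
tcp_rot: [-3.139, -0.835, 1.183]
contact_force: [0.6, 0.2, -2.3]
grip_width: 29.8
finger_force: 30.0
```

Request:
servo_tool --deltas '[[[-0.0015,0,0.0013],[0,0,0]],[[-0.0015,0,0.0013],[0,0,0]],[[0,0,0],[0,0,0]]]'

```text
time: 25.55
tool_pos: [516.4, -65.8, 62.1]
tcp_rot: [-3.139, -0.835, 1.183]
contact_force: [0.1, 0.3, -2.1]
grip_width: 29.9
finger_force: 30.0
```

Request:
servo_tool --deltas '[[[-0.0008,0,0.0007],[0,0,0]],[[-0.0008,0,0.0007],[0,0,0]],[[0,0,0],[0,0,0]]]'

```text
time: 25.92
tool_pos: [516.5, -65.9, 61.0]
tcp_rot: [-3.141, -0.836, 1.185]
contact_force: [-3.5, -1.4, 5.3]
grip_width: 29.5
finger_force: 30.0
```

Request:
servo_tool --deltas '[[[-0.0008,0,0.0007],[0,0,0]],[[0,0,0],[0,0,0]]]'

```text
time: 26.18
tool_pos: [516.5, -65.9, 60.8]
tcp_rot: [-3.141, -0.837, 1.185]
contact_force: [-6.7, -3.0, 12.0]
grip_width: 29.3
finger_force: 30.0
```

Request:
servo_tool --deltas '[[[-0.0008,0,0.0007],[0,0,0]],[[0,0,0],[0,0,0]]]'

```text
time: 26.42
tool_pos: [516.5, -65.9, 60.6]
tcp_rot: [3.142, -0.839, 1.186]
contact_force: [-9.3, -6.5, 17.6]
grip_width: 29.8
finger_force: 30.0
```

Request:
servo_tool --deltas '[[[0.0014,0,-0.0013],[0,0,0]],[[0,0,0],[0,0,0]]]'

```text
time: 26.68
tool_pos: [516.5, -66.0, 60.8]
tcp_rot: [-3.141, -0.836, 1.185]
contact_force: [-4.3, -2.7, 7.5]
grip_width: 29.9
finger_force: 30.0
```

Run:
```python
from pnp import *
c=bot.camera_model("wrist"); im=bot.capture("wrist")[...,::-1]; cv2.imwrite("pics/w5.png",im)
o=bot.get_obs(); print(o["tool_pos"],o["contact_force"])
try:
    Rl,p,err,q=lidpose(im,c); D=RT.inv()*R.from_matrix(Rl); print("reproj",err,"rot",np.degrees(D.as_rotvec()),"pos",RT.inv().apply(p-np.r_[PAN,65]))
except Exception as x: print(x)
s=bot.capture("scene")[...,::-1]; cv2.imwrite("pics/pl5.png",np.hstack([cv2.resize(im[60:250,90:440],(400,300)),cv2.resize(s[140:215,190:290],(400,300),interpolation=cv2.INTER_CUBIC)]))
```

```text
[516.52577047 -65.9826813   60.7903035 ] [-4.46064675 -3.95212128  9.07576261]
reproj 0.16634326024558277 rot [ 0.03227999 -0.65409986  0.11514634] pos [ 0.66767775 -0.66695668 -1.0708835 ]
```

View pics/pl5.png

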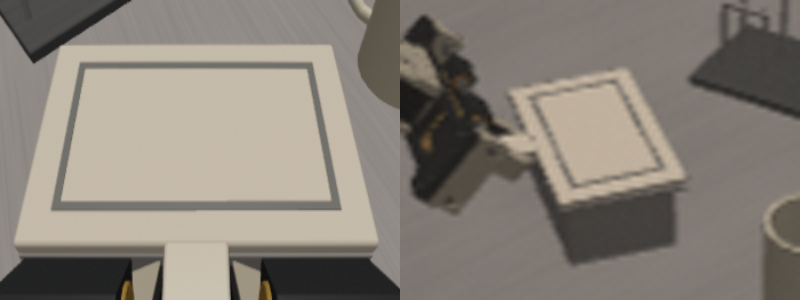

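The lid is down on the pan: the right crop shows the plate flush on the flange at (600,135), and PnP puts it at seat height, within 0.7° of level. Relieve the push, release and back off.

Request:
servo_tool --deltas '[[[0.0011,0,-0.001],[0,0,0]],[[0,0,0],[0,0,0]]]'

```text
time: 27.02
tool_pos: [516.5, -66.0, 61.1]
tcp_rot: [-3.14, -0.834, 1.184]
contact_force: [-0.3, -1.0, -2.0]
grip_width: 29.6
finger_force: 30.0
```

Request:
servo_tool --deltas '[[[0,0,0],[0,0,0]],[[0,0,0],[0,0,0]],[[0,0,0],[0,0,0]],[[0,0,0],[0,0,0]],[[0,0,0],[0,0,0]],[[0,0,0],[0,0,0]]]' --fingers 0.9

```text
time: 27.78
tool_pos: [516.5, -66.0, 61.5]
tcp_rot: [-3.14, -0.835, 1.184]
contact_force: [-0.0, 0.9, -0.2]
grip_width: 81.7
finger_force: 0.0
```

Request:
servo_tool --deltas '[[[0,0,-0.02],[0,0,0]],[[0,0,-0.03],[0,0,0]],[[0,0,-0.03],[0,0,0]],[[0,0,-0.03],[0,0,0]],[[0,0,-0.03],[0,0,0]],[[0,0,0],[0,0,0]]]'

```text
time: 28.52
tool_pos: [477.5, -164.8, 157.0]
tcp_rot: [3.138, -0.832, 1.185]
contact_force: [0.0, -0.4, -0.0]
grip_width: 82.6
finger_force: 0.0
```

Run:
```python
from h import *
c=bot.camera_model("wrist"); im=bot.capture("wrist")[...,::-1]; s=bot.capture("scene")[...,::-1]; t=bot.capture("top")[...,::-1]
cv2.imwrite("pics/t6.png",t); cv2.imwrite("pics/end.png",np.hstack([cv2.resize(im,(266,300)),cv2.resize(s[100:270,190:360],(266,300),interpolation=cv2.INTER_CUBIC),cv2.resize(t[140:290,120:340],(266,300),interpolation=cv2.INTER_CUBIC)]))
o=bot.get_obs(); print(o["time"],o["tool_pos"],o["contact_force"])
ct=bot.camera_model("top"); m=(t.max(2)>130).astype(np.uint8); m[:,:190]=0; m[:,282:]=0; m[:175]=0; m[275:]=0
m=cv2.morphologyEx(m,cv2.MORPH_CLOSE,np.ones((5,5))); m=cv2.morphologyEx(m,cv2.MORPH_OPEN,cv2.getStructuringElement(2,(23,23))); print(rect(ct,m,73))
```

```text
28.675 [ 477.20064087 -161.77045406  155.18567575] [0.03213744 0.184329   0.3536669 ]
(array([541.1,  -8.7], dtype=float32), [114.40034484863281, 174.4821319580078], -22.151878356933594)
```

View pics/end.png

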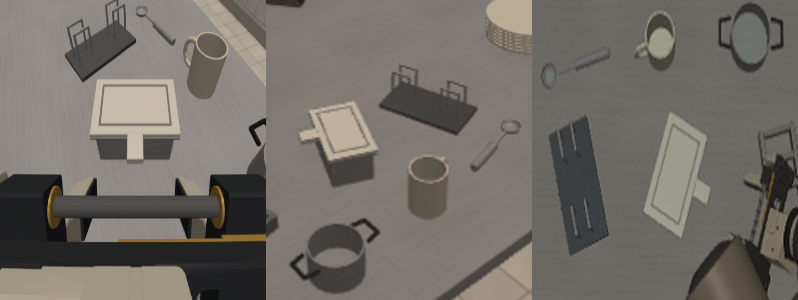

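The lid sits flush on the pan with its tab towards (700,190) in the top crop. Pot, mug, spoon and stand are undisturbed, and the gripper is clear.

```bash
python3 -c "
from plant import bot
print(bot.close_job())"
```

```text
the job is handed in; nothing more can be done
None
```

I turned the lid over using the stand and seated it level and right way up on the pan. The pan is still within about 1 mm of where it was, the pot, mug and spoon look undisturbed, and I handed the job in at about 29 s.

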